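Fetch the glass bowl from under the rack with a reacher

ROBOT

A 6-joint arm with a two-finger parallel gripper is mounted at the origin on the work surface. World frame = base frame: x ahead of the robot, y to its left, z up, the work surface at z = 0. Lengths are in m, angles in rad, forces in N, time in s.
With the tool pointing down it reaches from about 0.425 to 0.925 m from the base axis. Payload 12.5 kg.
Tool frame: the origin (TCP) lies on the centre line of the jaws, within the pads' length; the fingertips stand 17 mm ahead of it and the grasp point (between the pads) lies 2 mm behind it; z points along the fingers, x is the direction in which the jaws open and shut, and the axes are right-handed (so a half turn about z gives the same grasp; the last joint's range is limited). The gripper opens to 85 mm and grips with 20 to 120 N. Pads are 22 mm wide; open, the fingers measure 114 mm over their backs; the gripper's body (76 mm by 85 mm) begins 54 mm behind the grasp point. The pads swing forward as they close: fully open they stand 13 mm farther back than shut.
Start: joints at [-1.414, 0.491, 1.559, -0, 1.092, -0.106], TCP at [0.162, -0.604, 0.248] pointing down, gripper open.
Joint ranges: [-3.1, 3.1], [-0.84, 2.19], [0.05, 2.79], [-1.13, 4.28], [0.06, 2.93], [-2.69, 2.69]. Speed limits (rad/s): [2.22, 2.22, 2.79, 3.14, 3.14, 3.14].

INTERFACE

Orientations are given as a 3x3 rotation matrix whose columns are the frame's x, y, z axes.
In Python, from station import r gives the robot as it stands.
- The arm moves only by the tool step_arm, never from a script. Its argument "rows" is a list of rows, each an object of numbers: "tx", "ty", "tz": the shift along the world's x, y, z in cm; "spin": the turn about the world's z in rad. In form: [{"tx": .., "ty": .., "tz": .., "spin": ..}, ...]. A call has 1 to 12 rows; each row is the pose to reach, as a shift and turn from the pose measured when the call began; what a row does not reach only later rows make up. A row lasts 1/12 s, in which the tool goes at most 41.7 mm and 7.16 degrees, less where a joint would pass 70% of its speed; a pose out of reach is approached as far as the arm can. A call with a gripper value outside its range is refused whole. "fingers" is the gripper command: -1 is shut, 1 is fully open, values between are in proportion, set as the call begins (left out, the last holds). The fingers move at their own pace and stop on an object; "squeeze" is the grip in N (left out, the last holds). Time passes only in rows, so rows that repeat a pose let the fingers close. It gives the time, the measured TCP pose, the force and the opening at its end, in the units of the state.
- r.sense(): the state, without advancing time (a new reading comes with each control period).
- r.get_image(name): name is "side" or "top"; returns a dict with "img" (420x560x3 uint8, red, green, blue), "z_map" (420x560 float32, m along the optical axis (not along the pixel's ray), 0 where there is no reading), "fovy" (degrees; the focal length in pixels is half the picture's height over the tangent of half this angle, whatever the lens; pixels are square), "cx", "cy" (the principal point, pixels), "pose" (4x4, takes a point from camera to world coordinates). Camera axes: x right, y down, z forward; pixel columns grow to the right and rows downward; lengths in m; the calibration is good to about 2 mm. A picture is of the moment at which its call begins.
- r.finish_job(): hands the job in, once; it reports no verdict.
Trained networks look in a picture, given as the dict that the camera call returned (one of the last four; its "shot" number tells which), for a name from the list of things; names that differ only in an ending like _2 or _b are one class to them, and where a whole thing is asked for, a point or a joint stands for the part that bears it (a point fixed in the world has none). Each returns a list of dicts, best first, with "p" (0 to 1); they miss things now and then, are a little off and sometimes report something else, mostly with a low value. They report only what shows in the picture. A call takes as long as a camera call. They do not tell look-alikes from the thing itself.
- r.spot_in(picture, label): "centre" ([column, row] in pixels, amid what is visible of it).
- r.regions_of(picture, label): "mask" (420x560 bool, what is visible of it) and "centre" ([column, row] in pixels, amid what is visible of it).
The state is a dict: "time": time; "joints": joint angles; "joint_velocities": joint speeds; "joint_efforts": joint torques, N m; "eef_pos": TCP position; "orientation": TCP orientation; "wrist_force": force on the tool from outside, world axes, zero at the start; "wrist_torque": the same for the moment, N m; "grip_width": finger opening in m.
Only numpy, scipy, OpenCV 4.12 (cv2) and the standard library are available. Lean on these libraries where they do the work, as an engineer would, in place of code of your own. Each camera call takes 0.05 s, during which the arm holds its last target.

TASK

A small glass filter bowl stands out of reach under the low slatted rack. Using the reacher, slide its open jaws around the bowl, squeeze the trigger until the jaws hold it firmly (about 8 N; the glass breaks above 15 N), and draw it out held in the jaws until at least 65 mm of bare bench lies between it and the rack's front edge. Then let the trigger out so that the jaws let go of the bowl and leave bowl and reacher standing upright on the bench, without knocking the rack or moving the other things.

Things in the scene. Friction and masses are not known exactly. Their poses are not given: they have to be found in the camera images.
- rack: Low slatted steel rack fixed to the bench, 340 (its x) x 220 (its y) mm. Origin on the bench under its centre. Slats along its y, 16 wide, 28 mm apart, undersides 62 mm up, tops 72; rails to 80 mm; tubes on its rear half (its y 32 to 89 mm) reach 124 mm. Open on all sides but for four 12 mm square legs at its x +-160, y +-100 mm.
- rack_front (a point): Middle of the rack's front edge, on the bench, at the rack's y = -110 mm. The front faces along the rack's -y (across the bench to the robot's right); the bowl is to be drawn out that way. Axes as the rack's.
- bowl_center (a point): Centre (23 mm above the bench) of the glass filter bowl: an upright cylinder 36 mm across, 46 mm tall plus a 6 mm nipple, 0.1 to 0.15 kg, green glass with an aluminium collar. It stands free on the bench under the rack, 50 to 90 mm behind the front edge, left or right of the steel offcut.
- bowl: The same glass bowl; origin at the centre of its underside, its z up through its collar.
- reacher: Parallel-bar reacher, 0.45 kg, standing on its foot. Origin on its underside below the middle of its grip; x along its bars to the jaws, y left, z up. Foot x +-40, y +-37, z 0 to 12 mm. Handle post on the right: outer face y = -33, 12 thick, 36 long (x), z 12 to 98. Bars under post and trigger, z 20 to 32, y to +39, reach x = 168; a skid under the right bar at x = 152. Foot and skid may slide on the bench.
- reacher_grip (a point): Middle of the grip, half-way between the outer faces of post and let-out trigger (66 mm apart along the reacher's y), 75 mm above the bench. Take post and trigger together from above, one finger outside each. As the trigger is squeezed, the middle between the fingers moves over the reacher towards the post by half its travel. Axes as the reacher's.
- trigger: Trigger plate, left of the post: outer face at the reacher's y = +33 mm when let out, 12 thick, 36 long (x), z 32 to 98 mm. It slides straight towards the post, up to 34 mm, against a spring (10 N at first; with rubbing 0.2 to 0.6 N more per mm), carrying the left bar and jaw along, and returns when let go. Origin as the reacher's when let out; moves with the trigger.
- reacher_jaws (a point): Point half-way along the open jaws on the reacher's x axis, 200 mm ahead of the grip's middle, 23 mm above the bench; the bowl should be here, within 15 mm along and 5 mm across, before squeezing. Both jaws: upright flat plates 6 thick, z 10 to 36, x 167 to 235 mm. Right (-y) jaw: fixed in use but clamped anew each time, inner face anywhere from y = -23 to -35 mm, not told.
- jaw: Left, moving jaw: inner face at the reacher's y = +31 mm with the trigger let out; it goes with the trigger, 1 mm per mm, until the bowl is caught against the right jaw. It is sprung (2 N preload, 4.5 N per mm): from there each further mm of trigger adds 3 to 4.5 N to the squeeze on the bowl and as much to the force on the fingers. Origin as the reacher's when let out; moves with the jaw.
- offcut: Bystander: steel square-tube offcut 26 x 50 x 26 mm under the rack, about 80 to 120 mm beside the bowl. Leave it alone. Origin at the centre of its underside.
- tin: Bystander: steel tin 72 mm across, 80 mm tall, on the bench. Leave it alone. Origin at the centre of its underside.
- screw_box: Bystander: open cardboard box 90 x 70 x 40 mm on the bench. Leave it alone. Origin at the centre of its underside.
There are look-alikes about, which are no part of the job. Leave any purple or yellow look-alike of the bowl alone.

How it is judged:
By the outcome, as a careful person would: the job done as asked, in the order asked, and still so for the second after the job is handed in, with the robot touching nothing.
It also fails if it takes over 67 s, if anything falls off the work surface, if the arm or the gripper's body presses on something with over 40 N, if the wrist force passes 120 N, or if a joint passes its speed limit or range.

## Working session

There is one attempt and no reset: what is moved stays moved. The work goes in short steps, Python scripts to look and compute and a tool call to move; the robot and the scene stay as the last step left them, time stands still between calls to the robot, and variables do not carry over. Pictures are saved under pics/ and viewed, and the job is handed in when it is done.

Besides the shell and the picture viewer there is one more tool, called after "Emit:" as name([rows], argument=value, ...), one row to a line, values as JSON. step_arm: Moves the arm, as the interface text tells. Its arguments: {"type":"object","properties":{"rows":{"type":"array","items":{"type":"object","properties":{"tx":{"type":"number"},"ty":{"type":"number"},"tz":{"type":"number"},"spin":{"type":"number"}}}},"fingers":{"type":"number"},"squeeze":{"type":"number"}},"required":["rows"]}

```bash
mkdir -p pics; ls
cat > h.py <<'E'
import numpy as np, cv2
from station import r
def shot(n,tag):
    p=r.get_image(n); cv2.imwrite(f'pics/{tag}.png',cv2.cvtColor(p['img'],cv2.COLOR_RGB2BGR)); np.savez(f'pics/{tag}.npz',**{k:p[k] for k in('img','z_map','fovy','cx','cy','pose')}); return p
def f(p): return p['img'].shape[0]/2/np.tan(np.radians(float(p['fovy']))/2)
def ray(p,u,v):
    d=np.array([(u-p['cx'])/f(p),(v-p['cy'])/f(p),1.]); T=np.array(p['pose']); return T[:3,3],T[:3,:3]@d
def atz(p,u,v,z):
    o,d=ray(p,u,v); return o+d*(z-o[2])/d[2]
def cloud(p):
    H,W=p['z_map'].shape; v,u=np.mgrid[:H,:W]; z=p['z_map']
    c=np.stack([(u-p['cx'])/f(p)*z,(v-p['cy'])/f(p)*z,z],-1); T=np.array(p['pose']); return c@T[:3,:3].T+T[:3,3]
def proj(p,X):
    T=np.array(p['pose']); c=(np.asarray(X)-T[:3,3])@T[:3,:3]; return c[...,0]/c[...,2]*f(p)+p['cx'],c[...,1]/c[...,2]*f(p)+p['cy']
E
python3 - <<'E'
from h import *
for n in('top','side'):
    p=shot(n,n+'0'); print(n,p['fovy'],p['cx'],p['cy'],np.round(p['pose'],3).tolist())
    for l in['rack','bowl','reacher','trigger','jaw','offcut','tin','screw_box','reacher_grip','reacher_jaws','bowl_center','rack_front']:
        try:
            for d in r.spot_in(p,l)[:3]: print(l,round(d['p'],2),np.round(d['centre'],1))
        except Exception as e: print(l,e)
print(r.sense())
E
```

```text
pics
top 47.59099023737445 284.23037984870103 205.424915960801 [[0.013, -0.99, 0.14, 0.366], [-1.0, -0.009, 0.026, -0.036], [-0.025, -0.141, -0.99, 1.262], [0.0, 0.0, 0.0, 1.0]]
rack 0.92 [190.7 217.3]
bowl 0.58 [350.6 120.5]
bowl 0.54 [270.6 271.4]
bowl 0.5 [189.4 304.8]
reacher 0.65 [380.5 215.7]
trigger 0.58 [365.7 220.5]
jaw 0.45 [311.9 215.5]
offcut 0.48 [219.  199.2]
tin 0.72 [350.8 120.8]
screw_box 0.76 [301.1 123.6]
reacher_grip 0.83 [381.5 209.4]
reacher_jaws 0.91 [380.9 215.3]
bowl_center 0.73 [268.7 275.5]
bowl_center 0.49 [185.  307.7]
rack_front 0.59 [187.9 216.5]
rack_front 0.36 [300.3 123.3]
side 48.517187303707004 276.63071910004584 206.06486133334468 [[-0.964, -0.198, 0.176, 0.358], [-0.265, 0.715, -0.647, 0.655], [0.002, -0.67, -0.742, 0.862], [0.0, 0.0, 0.0, 1.0]]
rack 0.94 [263.1 310.5]
bowl 0.95 [370.4 355.6]
bowl 0.82 [293.  295.6]
bowl 0.7 [349.8 254. ]
reacher 0.69 [303.6 162.3]
reacher 0.48 [314.4 165.2]
trigger 0.79 [313.1 167.7]
jaw 0.58 [290.7 206. ]
jaw 0.23 [292.9 297.3]
offcut 0.49 [248.1 291.4]
tin 0.98 [209.8 161.9]
screw_box 0.61 [191.1 200.7]
reache
[... 289 characters left out ...]
.09169151e+00, -1.05580261e-01]), 'joint_velocities': array([-0.00141322,  0.0001431 , -0.00036978,  0.00103722, -0.00043117,
       -0.00054444]), 'joint_efforts': array([ 2.50055091e-04, -6.18278289e+01, -2.61848062e+01, -1.29599284e-04,
        3.49283209e-04,  2.87219336e-05]), 'eef_pos': array([ 0.16237313, -0.60354942,  0.24831949]), 'orientation': array([[ 2.59752228e-01, -9.65675297e-01, -4.06835830e-07],
       [-9.65675294e-01, -2.59752227e-01, -8.38435800e-05],
       [ 8.08599975e-05,  2.21714280e-05, -9.99999996e-01]]), 'wrist_force': array([ 0.42148628, -0.29213267,  0.03367681]), 'wrist_torque': array([-0.01262175,  0.00055002,  0.00872373]), 'grip_width': 0.08540856262315462}
```

View pics/top0.png

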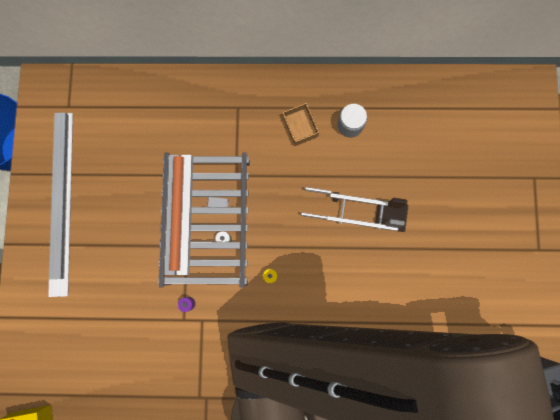

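View pics/side0.png

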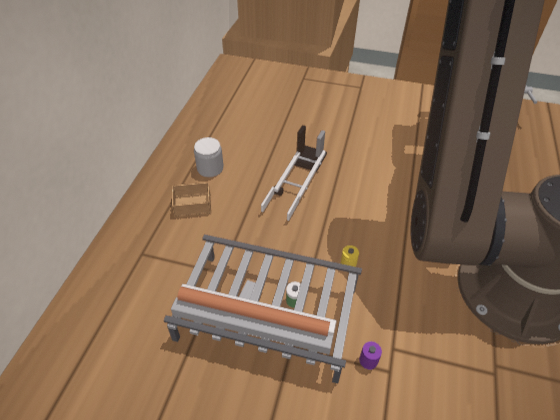

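```bash
python3 - <<'E'
import cv2
a=cv2.imread('pics/top0.png')[90:320,150:420]; cv2.imwrite('pics/t0z.png',cv2.resize(a,None,fx=2.9,fy=2.6*1.0,interpolation=cv2.INTER_CUBIC) if 0 else cv2.resize(a,None,fx=2.6,fy=2.6,interpolation=cv2.INTER_CUBIC))
a=cv2.imread('pics/side0.png')[110:370,160:400]; cv2.imwrite('pics/s0z.png',cv2.resize(a,None,fx=2.3,fy=2.3,interpolation=cv2.INTER_CUBIC))
E
python3 - <<'E'
import numpy as np,sys
sys.path.insert(0,'.')
from h import *
for n in('top0','side0'):
    p=dict(np.load(f'pics/{n}.npz')); c=cloud(p)
    pts={'top0':dict(bowl=(222,238),rail1=(246,160),rail2=(243,280),yel=(269,275),black=(398,215),jl=(308,190),jr=(304,214),off=(217,202),bench=(300,300),tin=(352,118)),
     'side0':dict(bowl=(294,290),yel=(350,255),post=(301,140),trig=(321,145),jr=(266,205),jl=(291,212),tin=(208,148),box=(191,200))}[n]
    for k,(u,v) in pts.items(): print(n,k,np.round(c[v,u],3))
E
```

```text
top0 bowl [0.452 0.153 0.053]
top0 rail1 [0.65  0.094 0.078]
top0 rail2 [0.347 0.094 0.079]
top0 yel [0.36  0.032 0.043]
top0 black [ 0.52  -0.302  0.013]
top0 jl [ 0.583 -0.065  0.025]
top0 jr [ 0.517 -0.055  0.037]
top0 off [0.548 0.174 0.027]
top0 bench [ 0.296 -0.047 -0.001]
top0 tin [ 0.762 -0.176  0.078]
side0 bowl [0.456 0.159 0.052]
side0 yel [0.362 0.038 0.046]
side0 post [ 0.546 -0.275  0.072]
side0 trig [ 0.492 -0.275  0.068]
side0 jr [ 0.584 -0.077  0.018]
side0 jl [ 0.518 -0.063  0.028]
side0 tin [ 0.764 -0.171  0.081]
side0 box [ 0.775 -0.057  0.002]
```

View pics/t0z.png

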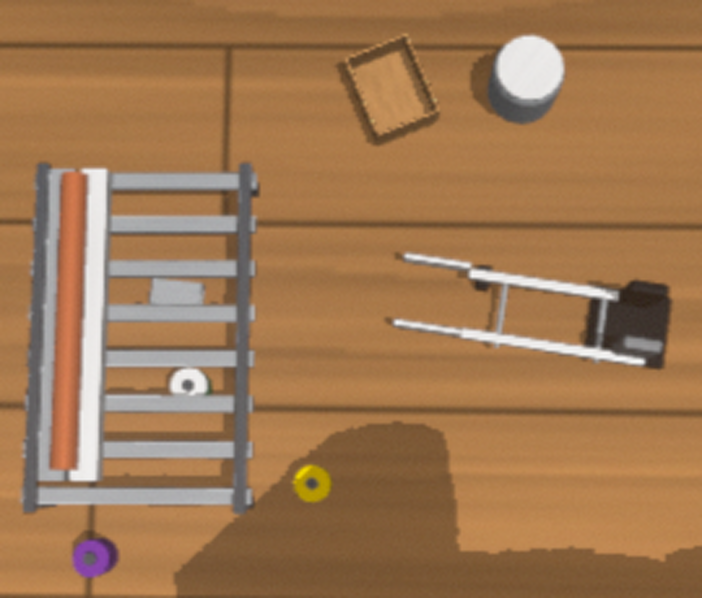

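View pics/s0z.png

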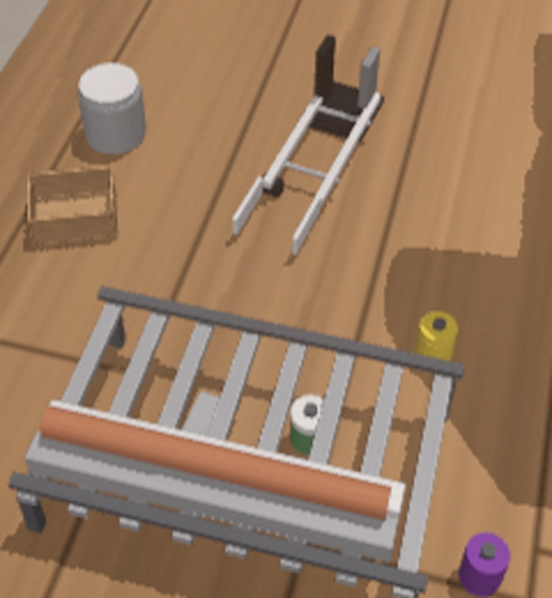

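Run:
```python
import sys; sys.path.insert(0,'.')
from h import *
for n in('top0','side0'):
    p=dict(np.load(f'pics/{n}.npz')); c=cloud(p); im=p['img'].astype(int)
    X,Y,Z=c[...,0],c[...,1],c[...,2]; ok=p['z_map']>0
    R=ok&(X>.42)&(X<.66)&(Y>-.36)&(Y<-.03)
    print(n)
    for lo,hi in((.085,.105),(.05,.085),(.024,.040)):
        m=R&(Z>lo)&(Z<hi)
        nl,lab,st,ce=cv2.connectedComponentsWithStats(m.astype(np.uint8))
        for i in range(1,nl):
            if st[i,4]<6: continue
            q=c[lab==i]; print((lo,hi),st[i,4],'mean',q.mean(0).round(4),'min',np.percentile(q,3,0).round(3),'max',np.percentile(q,97,0).round(3),im[lab==i].mean(0).astype(int))
    # rack rail
    m=ok&(Z>.072)&(Z<.088)&(X>.3)&(X<.7)&(Y>.06)&(Y<.12)
    q=c[m]; print('rail',len(q),q.min(0),q.max(0),np.polyfit(q[:,0],q[:,1],1))
    # bowl
    m=ok&(Z>.040)&(Z<.057)&(X>.41)&(X<.49)&(Y>.12)&(Y<.2)
    q=c[m]; print('bowl',len(q),q.mean(0),q.min(0),q.max(0),(q.min(0)+q.max(0))/2)
    m=ok&(Z>.02)&(Z<.03)&(X>.5)&(X<.6)&(Y>.12)&(Y<.23)
    q=c[m]; print('off',len(q),q.min(0),q.max(0)) if len(q) else 0
```

```text
top0
(0.085, 0.105) 81 mean [ 0.5452 -0.2884  0.0959] min [ 0.539 -0.305  0.087] max [ 0.552 -0.272  0.101] [65 51 41]
(0.085, 0.105) 80 mean [ 0.4921 -0.2808  0.0962] min [ 0.486 -0.298  0.087] max [ 0.499 -0.264  0.101] [126 123 122]
(0.05, 0.085) 43 mean [ 0.5422 -0.2842  0.0673] min [ 0.538 -0.303  0.052] max [ 0.552 -0.271  0.083] [53 40 30]
(0.05, 0.085) 36 mean [ 0.4891 -0.2751  0.0676] min [ 0.485 -0.295  0.051] max [ 0.499 -0.263  0.084] [82 75 72]
(0.024, 0.04) 770 mean [ 0.5294 -0.1804  0.0316] min [ 0.484 -0.279  0.025] max [ 0.583 -0.065  0.038] [199 193 190]
(0.024, 0.04) 6 mean [ 0.5391 -0.2977  0.0323] min [ 0.538 -0.302  0.027] max [ 0.54  -0.292  0.039] [51 39 30]
rail 867 [0.33005125 0.08704465 0.07201036] [0.66817668 0.11974442 0.08637099] [0.00682928 0.09657451]
bowl 125 [0.45528445 0.15330108 0.04734319] [0.44429321 0.13606131 0.04055133] [0.47057381 0.17054035 0.05638794] [0.45743351 0.15330083 0.04846963]
off 161 [0.53702268 0.14736922 0.02036001] [0.56181311 0.19865818 0.02993793]
side0
(0.085, 0.105) 65 mean [ 0.5488 -0.2861  0.0939] min [ 0.542 -0.305  0.086] max [ 0.556 -0.271  0.099] [65 50 41]
(0.085, 0.105) 62 mean [ 0.4955 -0.2775  0.0943] min [ 0.489 -0.296  0.086] max [ 0.502 -0.263  0.099] [127 120 119]
(0.05, 0.085) 81 mean [ 0.5482 -0.2804  0.0682] min [ 0.543 -0.302  0.051] max [ 0.556 -0.27   0.084] [58 44 35]
(0.05, 0.085) 80 mean [ 0.4952 -0.2722  0.0675] min [ 0.489 -0.294  0.051] max [ 0.503 -0.262  0.084] [103  95  91]
(0.024, 0.04) 689 mean [ 0.5349 -0.1764  0.0305] min [ 0.488 -0.287  0.025] max [ 0.588 -0.059  0.037] [179 172 169]
rail 1124 [0.33361316 0.08912594 0.07200976] [0.67349616 0.11992436 0.08303119] [0.00820116 0.09582436]
bowl 176 [0.45951571 0.15527598 0.04590575] [0.44773279 0.13562737 0.04037741] [0.47365565 0.17108099 0.05323673] [0.46069422 0.15335418 0.04680707]
off 183 [0.54241473 0.14700682 0.02155764] [0.56516041 0.19101189 0.02890323]
```

```bash
cat >> h.py <<'E'
def jaws(p,g,a,lo=.014,hi=.045):
    """g: grip xy; a: yaw of reacher x axis from world x. returns points in reacher frame"""
    c=cloud(p); d=c[...,:2]-np.array(g); ex=np.array([np.cos(a),np.sin(a)]); ey=np.array([-ex[1],ex[0]])
    x=d@ex; y=d@ey; z=c[...,2]
    return x,y,z
E
python3 - <<'E'
import sys; sys.path.insert(0,'.')
from h import *
for n,g in(('top0',(.5187,-.2846)),('side0',(.5222,-.2818))):
    p=dict(np.load(f'pics/{n}.npz'))
    for a in (np.radians(90-8.9),):
        x,y,z=jaws(p,g,a)
        for s in(1,-1):
            for x0 in range(60,250,20):
                m=(z>.014)&(z<.045)&(x>x0/1e3)&(x<(x0+20)/1e3)&(y*s>.015)&(y*s<.055)
                if m.sum()>3: print(n,s,x0,m.sum(),(np.percentile(y[m],[2,50,98])*1e3).round(1),(np.percentile(x[m],[99])*1e3).round(0),(np.median(z[m])*1e3).round(0))
E
```

```text
top0 1 60 30 [29.5 34.7 38.9] [79.] 31.0
top0 1 80 33 [29.6 34.5 39.4] [99.] 31.0
top0 1 100 33 [30.4 35.4 39.5] [120.] 31.0
top0 1 120 48 [17.  33.9 43.5] [138.] 31.0
top0 1 140 34 [30.4 35.4 39.7] [159.] 31.0
top0 1 160 27 [30.7 36.1 39.1] [180.] 35.0
top0 1 180 24 [32.5 36.7 38.6] [199.] 34.0
top0 1 200 25 [32.7 36.7 38.6] [219.] 34.0
top0 1 220 16 [33.1 36.9 39. ] [232.] 35.0
top0 -1 60 33 [-31.5 -26.5 -21.6] [79.] 31.0
top0 -1 80 34 [-31.5 -25.9 -21.2] [100.] 31.0
top0 -1 100 32 [-30.8 -24.9 -21.3] [120.] 32.0
top0 -1 120 37 [-31.2 -25.3 -17.1] [139.] 31.0
top0 -1 140 58 [-37.9 -24.1 -15.5] [159.] 27.0
top0 -1 160 32 [-35.4 -29.9 -21.5] [180.] 32.0
top0 -1 180 27 [-35.1 -30.7 -28.9] [199.] 34.0
top0 -1 200 28 [-35.2 -31.2 -28.7] [219.] 33.0
top0 -1 220 18 [-34.6 -29.9 -29.2] [233.] 32.0
side0 1 60 27 [28.9 35.1 38.4] [80.] 30.0
side0 1 80 26 [29.1 34.9 38.8] [100.] 30.0
side0 1 100 26 [29.6 35.7 38.4] [119.] 30.0
side0 1 120 45 [16.6 34.5 41.8] [139.] 29.0
side0 1 140 27 [30.  35.9 38.8] [160.] 30.0
side0 1 160 29 [31.6 36.4 38.7] [180.] 31.0
side0 1 180 30 [31.8 37.  37.9] [200.] 30.0
side0 1 200 33 [31.9 36.9 38.5] [219.] 34.0
side0 1 220 24 [32.6 35.8 38.2] [231.] 30.0
side0 -1 60 27 [-32.2 -27.5 -22.7] [80.] 30.0
side0 -1 80 26 [-32.  -25.8 -22.3] [100.] 29.0
side0 -1 100 26 [-32.1 -25.2 -21.8] [119.] 30.0
side0 -1 120 35 [-31.3 -23.9 -16.2] [140.] 30.0
side0 -1 140 47 [-37. -23. -16.] [159.] 27.0
side0 -1 160 42 [-35.1 -30.7 -23.1] [179.] 29.0
side0 -1 180 34 [-36.  -31.2 -29.6] [200.] 32.0
side0 -1 200 33 [-35.3 -30.7 -29.1] [220.] 32.0
side0 -1 220 27 [-35.6 -31.7 -29.9] [233.] 28.0
```

Emit:
step_arm([
  {"tx": 3,"ty": 2.7,"tz": 0,"spin": 0.1},
  {"tx": 6,"ty": 5.4,"tz": 0,"spin": 0.2},
  {"tx": 9,"ty": 8,"tz": 0,"spin": 0.3},
  {"tx": 12,"ty": 10.7,"tz": 0,"spin": 0.4},
  {"tx": 15,"ty": 13.4,"tz": 0,"spin": 0.5},
  {"tx": 18,"ty": 16.1,"tz": 0,"spin": 0.6},
  {"tx": 21,"ty": 18.8,"tz": 0,"spin": 0.7},
  {"tx": 24,"ty": 21.5,"tz": 0,"spin": 0.8},
  {"tx": 27,"ty": 24.2,"tz": 0,"spin": 0.9},
  {"tx": 30,"ty": 27,"tz": 0,"spin": 1.0},
  {"tx": 33,"ty": 29.5,"tz": 0,"spin": 1.1},
  {"tx": 35.0,"ty": 31.5,"tz": -1,"spin": 1.159},
], fingers=1, squeeze=20)

```text
time: 2.3
eef_pos: [0.5151, -0.2867, 0.2399]
orientation: [[0.99, -0.142, 0.003], [-0.142, -0.99, -0.002], [0.003, 0.001, -1.0]]
wrist_force: [0.4, -1.1, 0.1]
grip_width: 0.085
```

Emit:
step_arm([
  {"tx": 0.5,"ty": 0.4,"tz": -2,"spin": -0.005},
  {"tx": 0.5,"ty": 0.4,"tz": -5,"spin": -0.005},
  {"tx": 0.5,"ty": 0.4,"tz": -8,"spin": -0.005},
  {"tx": 0.5,"ty": 0.4,"tz": -10,"spin": -0.005},
  {"tx": 0.5,"ty": 0.4,"tz": -10.5,"spin": -0.005},
  {"tx": 0.5,"ty": 0.4,"tz": -10.5,"spin": -0.005},
])

```text
time: 2.8
eef_pos: [0.5197, -0.2825, 0.1338]
orientation: [[0.989, -0.147, 0.001], [-0.147, -0.989, -0.0], [0.001, 0.0, -1.0]]
wrist_force: [-0.5, -0.3, 0.8]
grip_width: 0.0853
```

Run:
```python
import sys; sys.path.insert(0,'.')
from h import *
p=shot('side','s1'); a=cv2.imread('pics/s1.png')[40:240,220:420]; cv2.imwrite('pics/s1z.png',cv2.resize(a,None,fx=3,fy=3,interpolation=cv2.INTER_CUBIC))
```

```text
(no output)
```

View pics/s1z.png

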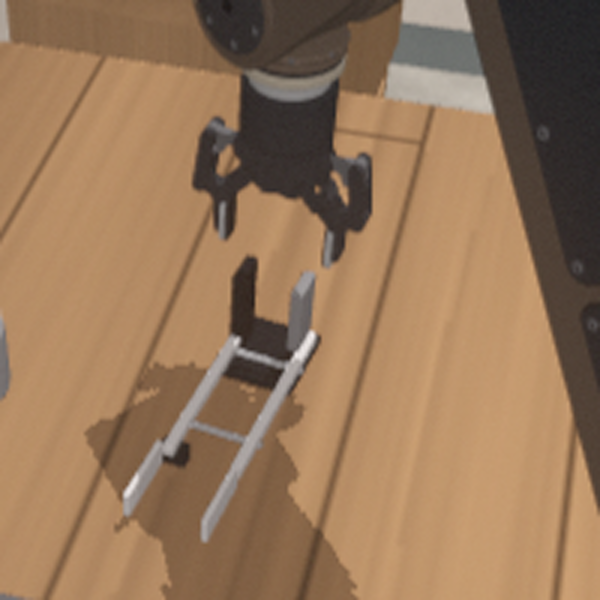

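Emit:
step_arm([
  {"tx": 0.05,"ty": 0,"tz": -2.5},
  {"tx": 0.05,"ty": 0,"tz": -4.5},
  {"tx": 0.05,"ty": 0,"tz": -5.8},
  {"tx": 0.05,"ty": 0,"tz": -6.1},
  {"tx": 0.05,"ty": 0,"tz": -6.1},
  {"tx": 0.05,"ty": 0,"tz": -6.1},
])

```text
$.rows[0]: bad value
```

Emit:
step_arm([
  {"tx": 0},
  {"tx": 0},
  {"tx": 0},
  {"tx": 0},
], fingers=0.62, squeeze=20)

```text
$.rows[0]: bad value
```

Emit:
step_arm([
  {"tx": 0},
  {"tx": 0},
  {"tx": 0},
  {"tx": 0},
], fingers=0.53)

```text
$.rows[0]: bad value
```

Emit:
step_arm([
  {"tx": 0.05,"ty": 0,"tz": -2.5,"spin": 0},
  {"tx": 0.05,"ty": 0,"tz": -4.5,"spin": 0},
  {"tx": 0.05,"ty": 0,"tz": -5.8,"spin": 0},
  {"tx": 0.05,"ty": 0,"tz": -6.1,"spin": 0},
  {"tx": 0.05,"ty": 0,"tz": -6.1,"spin": 0},
  {"tx": 0.05,"ty": 0,"tz": -6.1,"spin": 0},
])

```text
time: 3.35
eef_pos: [0.5213, -0.2834, 0.0757]
orientation: [[0.989, -0.147, 0.005], [-0.147, -0.989, -0.003], [0.005, 0.002, -1.0]]
wrist_force: [0.2, 0.4, 0.2]
grip_width: 0.0851
```

Emit:
step_arm([
  {"tx": 0,"ty": 0,"tz": 0,"spin": 0},
  {"tx": 0,"ty": 0,"tz": 0,"spin": 0},
  {"tx": 0,"ty": 0,"tz": 0,"spin": 0},
  {"tx": 0,"ty": 0,"tz": 0,"spin": 0},
], fingers=0.62, squeeze=20)

```text
time: 3.68
eef_pos: [0.5215, -0.2835, 0.0763]
orientation: [[0.989, -0.147, 0.005], [-0.147, -0.989, -0.003], [0.006, 0.003, -1.0]]
wrist_force: [0.2, -0.4, -0.5]
grip_width: 0.069
```

Emit:
step_arm([
  {"tx": 0,"ty": 0,"tz": 0,"spin": 0},
  {"tx": 0,"ty": 0,"tz": 0,"spin": 0},
  {"tx": 0,"ty": 0,"tz": 0,"spin": 0},
  {"tx": 0,"ty": 0,"tz": 0,"spin": 0},
], fingers=0.54)

```text
time: 4.02
eef_pos: [0.5216, -0.2836, 0.0764]
orientation: [[0.989, -0.147, 0.005], [-0.147, -0.989, -0.004], [0.006, 0.003, -1.0]]
wrist_force: [-0.2, -0.1, 2.3]
grip_width: 0.0659
```

Emit:
step_arm([
  {"tx": 0.05,"ty": 0,"tz": 0,"spin": 0},
  {"tx": 0.1,"ty": 0,"tz": 0,"spin": 0},
  {"tx": 0.1,"ty": 0,"tz": 0,"spin": 0},
  {"tx": 0.1,"ty": 0,"tz": 0,"spin": 0},
], fingers=0.48)

```text
time: 4.35
eef_pos: [0.5228, -0.2838, 0.077]
orientation: [[0.989, -0.147, 0.006], [-0.147, -0.989, -0.004], [0.007, 0.003, -1.0]]
wrist_force: [0.0, 0.6, 7.5]
grip_width: 0.0634
```

Run:
```python
import sys; sys.path.insert(0,'.')
from h import *
s=r.sense(); print(s['eef_pos'],s['wrist_force'],s['wrist_torque'],s['joint_efforts'],s['grip_width'])
p=shot('side','s2'); a=cv2.imread('pics/s2.png')[40:240,220:420]; cv2.imwrite('pics/s2z.png',cv2.resize(a,None,fx=3,fy=3,interpolation=cv2.INTER_CUBIC))
```

```text
[ 0.52282774 -0.28381096  0.07704686] [0.04501102 0.59470049 7.52028999] [ 0.04146629  0.39925337 -0.03568622] [ 1.59259764e-01 -5.99722195e+01 -1.60294425e+01  9.15850536e-02
 -3.29030491e-01 -3.15738015e-02] 0.06335160608417643
```

View pics/s2z.png

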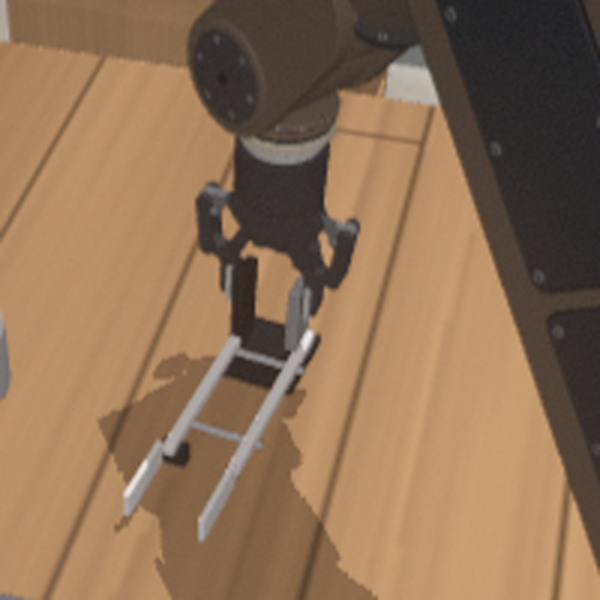

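Emit:
step_arm([
  {"tx": -0.2,"ty": 0.1,"tz": 0.03,"spin": 0.01},
  {"tx": -0.5,"ty": 0.4,"tz": 0.06,"spin": 0.025},
  {"tx": -1,"ty": 0.8,"tz": 0.06,"spin": 0.04},
  {"tx": -1.5,"ty": 1.2,"tz": 0.06,"spin": 0.055},
  {"tx": -2,"ty": 1.6,"tz": 0.06,"spin": 0.07},
  {"tx": -2.5,"ty": 2,"tz": 0.06,"spin": 0.085},
  {"tx": -3,"ty": 2.5,"tz": 0.06,"spin": 0.1},
  {"tx": -3.5,"ty": 3,"tz": 0.06,"spin": 0.115},
  {"tx": -4,"ty": 3.5,"tz": 0.06,"spin": 0.13},
  {"tx": -4.4,"ty": 3.9,"tz": 0.06,"spin": 0.14},
  {"tx": -4.7,"ty": 4.2,"tz": 0.06,"spin": 0.148},
  {"tx": -4.7,"ty": 4.2,"tz": 0.06,"spin": 0.148},
])

```text
time: 5.4
eef_pos: [0.4752, -0.2411, 0.0777]
orientation: [[1.0, 0.001, 0.006], [0.001, -1.0, -0.003], [0.006, 0.003, -1.0]]
wrist_force: [-0.5, 0.6, -4.0]
grip_width: 0.0632
```

Emit:
step_arm([
  {"tx": -0.2,"ty": 0.3,"tz": -0.02,"spin": 0},
  {"tx": -0.5,"ty": 0.8,"tz": -0.03,"spin": 0},
  {"tx": -0.8,"ty": 1.4,"tz": -0.03,"spin": 0},
  {"tx": -1.1,"ty": 2,"tz": -0.03,"spin": 0},
  {"tx": -1.4,"ty": 2.6,"tz": -0.03,"spin": 0},
  {"tx": -1.7,"ty": 3.2,"tz": -0.03,"spin": 0},
  {"tx": -1.9,"ty": 3.7,"tz": -0.03,"spin": 0},
  {"tx": -2.1,"ty": 4.1,"tz": -0.03,"spin": 0},
  {"tx": -2.1,"ty": 4.1,"tz": -0.03,"spin": 0},
])

```text
time: 6.15
eef_pos: [0.4537, -0.1992, 0.0773]
orientation: [[1.0, 0.002, 0.005], [0.002, -1.0, -0.002], [0.005, 0.002, -1.0]]
wrist_force: [-0.5, 0.1, -4.5]
grip_width: 0.0635
```

Run:
```python
import sys; sys.path.insert(0,'.')
from h import *
s=r.sense(); print(s['eef_pos'],s['wrist_force'],s['grip_width'])
for n in('side','top'):
    p=shot(n,n+'3'); a=cv2.imread(f'pics/{n}3.png'); a=a[120:380,160:400] if n=='side' else a[100:330,150:420]
    cv2.imwrite(f'pics/{n}3z.png',cv2.resize(a,None,fx=2.3,fy=2.3,interpolation=cv2.INTER_CUBIC))
    x,y,z=jaws(p,s['eef_pos'][:2],np.pi/2)
    for sg in(1,-1):
        for x0 in range(60,250,20):
            m=(z>.014)&(z<.045)&(x>x0/1e3)&(x<(x0+20)/1e3)&(y*sg>.015)&(y*sg<.055)
            if m.sum()>3: print(n,sg,x0,m.sum(),(np.percentile(y[m],[2,50,98])*1e3).round(1),(np.percentile(x[m],[99])*1e3).round(0),(np.median(z[m])*1e3).round(0))
    c=cloud(p);X,Y,Z=c[...,0],c[...,1],c[...,2]
    m=(Z>.040)&(Z<.057)&(X>.41)&(X<.49)&(Y>.12)&(Y<.2)
    q=c[m]; print('bowl',len(q),q.mean(0),q.min(0),q.max(0))
```

```text
[ 0.45370401 -0.19921222  0.07734868] [-0.4742499   0.07570094 -4.50279073] 0.06346232656850344
side 1 60 27 [26.7 31.1 36.1] [79.] 30.0
side 1 80 27 [26.6 31.3 35.9] [99.] 31.0
side 1 100 28 [27.  31.7 36.2] [118.] 30.0
side 1 120 45 [16.7 30.4 41.4] [140.] 29.0
side 1 140 30 [26.5 31.4 36.1] [159.] 30.0
side 1 160 23 [27.1 32.5 36. ] [179.] 33.0
side 1 180 22 [28.9 32.3 34.4] [199.] 35.0
side 1 200 24 [29.  31.9 34.5] [219.] 33.0
side 1 220 26 [28.8 32.2 34.4] [232.] 30.0
side -1 60 25 [-32.3 -26.6 -22.4] [79.] 31.0
side -1 80 27 [-31.8 -27.  -22.4] [99.] 30.0
side -1 100 30 [-32.2 -26.7 -22.3] [120.] 30.0
side -1 120 36 [-31.8 -25.3 -16.4] [139.] 30.0
side -1 140 52 [-38.  -24.6 -15.7] [160.] 28.0
side -1 160 38 [-36.4 -31.  -23.4] [180.] 31.0
side -1 180 24 [-36.  -32.8 -30.9] [200.] 34.0
side -1 200 27 [-36.5 -33.  -30.8] [219.] 32.0
side -1 220 29 [-36.  -33.2 -30.6] [233.] 30.0
bowl 177 [0.45934924 0.1549687  0.04577684] [0.44777559 0.13443295 0.04034561] [0.47395951 0.17162323 0.05269574]
top -1 60 40 [-28.9 -23.2 -18.8] [79.] 31.0
top -1 80 33 [-28.8 -23.4 -19.8] [100.] 31.0
top -1 100 28 [-28.4 -24.3 -19.9] [118.] 32.0
top -1 120 36 [-27.9 -23.  -15.5] [139.] 32.0
top -1 140 30 [-34.2 -27.8 -19.7] [156.] 30.0
bowl 15 [0.46075761 0.16548278 0.04637845] [0.45193167 0.15987147 0.04426226] [0.46759849 0.17019082 0.05067535]
```

View pics/side3z.png

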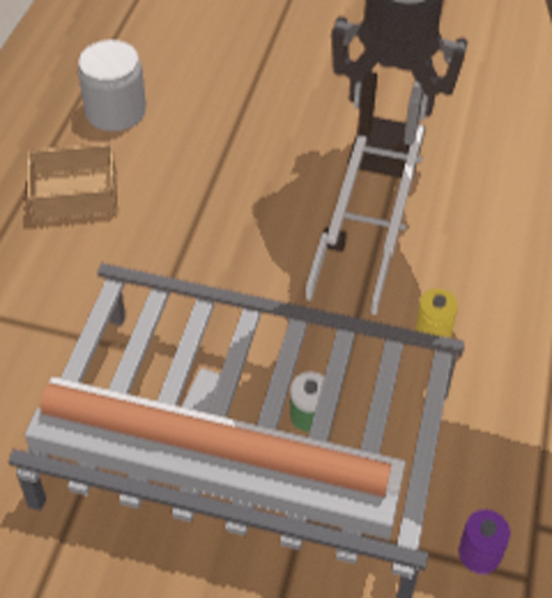

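View pics/top3z.png

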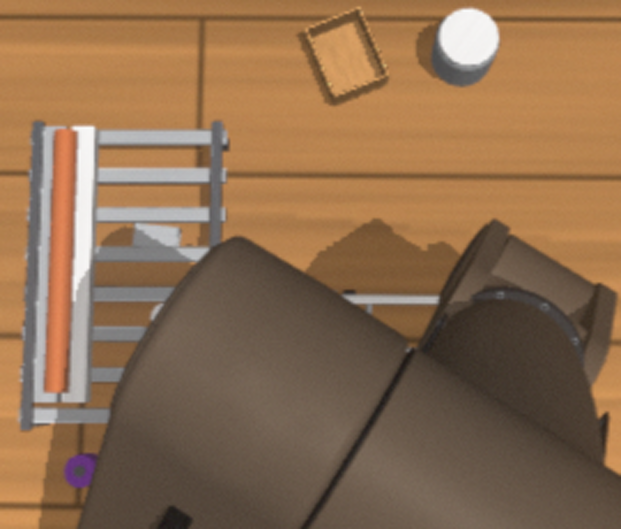

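Emit:
step_arm([
  {"tx": 0.03,"ty": 0.3,"tz": -0.03,"spin": 0},
  {"tx": 0.06,"ty": 0.8,"tz": -0.06,"spin": 0},
  {"tx": 0.1,"ty": 1.5,"tz": -0.06,"spin": 0},
  {"tx": 0.1,"ty": 2.2,"tz": -0.06,"spin": 0},
  {"tx": 0.1,"ty": 2.9,"tz": -0.06,"spin": 0},
  {"tx": 0.1,"ty": 3.6,"tz": -0.06,"spin": 0},
  {"tx": 0.1,"ty": 4.3,"tz": -0.06,"spin": 0},
  {"tx": 0.1,"ty": 5,"tz": -0.06,"spin": 0},
  {"tx": 0.1,"ty": 5.7,"tz": -0.06,"spin": 0},
  {"tx": 0.1,"ty": 6.4,"tz": -0.06,"spin": 0},
  {"tx": 0.1,"ty": 7,"tz": -0.06,"spin": 0},
  {"tx": 0.1,"ty": 7,"tz": -0.06,"spin": 0},
])

```text
time: 7.25
eef_pos: [0.4555, -0.1288, 0.0771]
orientation: [[1.0, 0.003, 0.007], [0.003, -1.0, -0.003], [0.007, 0.003, -1.0]]
wrist_force: [1.9, 1.2, 5.5]
grip_width: 0.0634
```

```bash
cat > m.py <<'E'
import sys
from h import *
t=sys.argv[1]
s=r.sense(); print(s['time'],s['eef_pos'],s['wrist_force'],s['wrist_torque'],s['grip_width'])
p=shot('side',t); a=cv2.imread(f'pics/{t}.png')[130:370,180:400]
cv2.imwrite(f'pics/{t}z.png',cv2.resize(a,None,fx=2.5,fy=2.5,interpolation=cv2.INTER_CUBIC))
x,y,z=jaws(p,s['eef_pos'][:2],np.pi/2)
for sg in(1,-1):
    for x0 in range(60,250,20):
        m=(z>.014)&(z<.042)&(x>x0/1e3)&(x<(x0+20)/1e3)&(y*sg>.0)&(y*sg<.055)&(np.abs(y)>(.015 if x0<170 else .0))
        if m.sum()>3: print(sg,x0,m.sum(),(np.percentile(y[m],[2,50,98])*1e3).round(1),(np.percentile(x[m],[99])*1e3).round(0),(np.median(z[m])*1e3).round(0))
c=cloud(p);X,Y,Z=c[...,0],c[...,1],c[...,2]
im=p['img'].astype(int)
m=(Z>.044)&(Z<.057)&(X>.41)&(X<.52)&(Y>-.08)&(Y<.2)
q=c[m]; print('bowl',len(q),q.mean(0),q.min(0),q.max(0)) if len(q) else 0
E
python3 m.py s4
```

```text
7.25 [ 0.45547079 -0.12883412  0.07713979] [1.93876769 1.22479386 5.52435278] [ 0.40795164 -0.30574419 -0.00223117] 0.06340880716766623
1 60 28 [26.5 31.1 36. ] [79.] 31.0
1 80 30 [26.5 31.9 36.2] [99.] 30.0
1 100 27 [26.7 31.5 35.9] [117.] 31.0
1 120 56 [16.8 31.  41.5] [138.] 29.0
1 140 34 [26.7 31.7 36.2] [160.] 30.0
1 160 25 [27.3 32.2 35.4] [179.] 33.0
1 180 8 [30.3 32.6 34.4] [188.] 35.0
1 200 21 [29.  32.5 34.6] [220.] 34.0
1 220 32 [28.9 32.1 34.4] [233.] 31.0
-1 60 33 [-32.2 -26.6 -22.4] [80.] 31.0
-1 80 29 [-31.8 -26.6 -22.5] [100.] 31.0
-1 100 33 [-32.3 -26.7 -22.2] [119.] 31.0
-1 120 41 [-31.3 -24.9 -16. ] [139.] 30.0
-1 140 63 [-38.  -24.5 -16.1] [160.] 28.0
-1 160 39 [-36.8 -30.9 -23. ] [180.] 31.0
-1 180 10 [-36.9 -33.5 -30.6] [186.] 33.0
bowl 138 [0.45873315 0.15433971 0.04688769] [0.44764733 0.13616766 0.04402669] [0.47285774 0.17208411 0.05445308]
```

View pics/s4z.png

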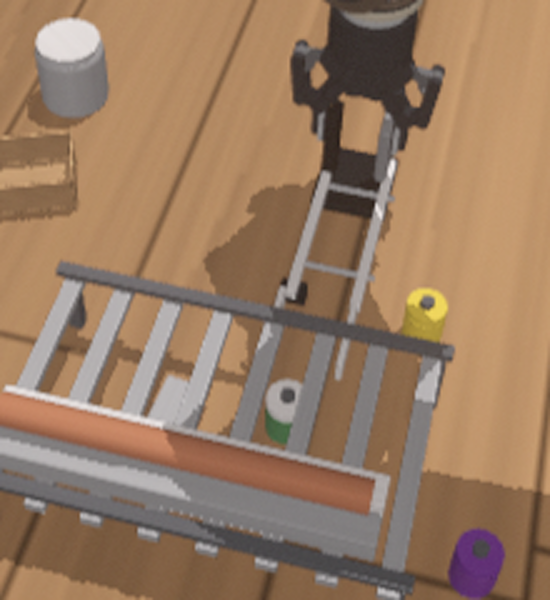

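Emit:
step_arm([
  {"tx": 0,"ty": 0.3,"tz": 0.02,"spin": 0},
  {"tx": 0,"ty": 1,"tz": 0.03,"spin": 0},
  {"tx": 0,"ty": 1.8,"tz": 0.03,"spin": 0},
  {"tx": 0,"ty": 2.6,"tz": 0.03,"spin": 0},
  {"tx": 0,"ty": 3.4,"tz": 0.03,"spin": 0},
  {"tx": 0,"ty": 4.2,"tz": 0.03,"spin": 0},
  {"tx": 0,"ty": 5,"tz": 0.03,"spin": 0},
  {"tx": 0,"ty": 5.8,"tz": 0.03,"spin": 0},
  {"tx": 0,"ty": 6.6,"tz": 0.03,"spin": 0},
  {"tx": 0,"ty": 7.4,"tz": 0.03,"spin": 0},
  {"tx": 0,"ty": 8.1,"tz": 0.03,"spin": 0},
  {"tx": 0,"ty": 8.4,"tz": 0.03,"spin": 0},
])

```text
time: 8.3
eef_pos: [0.4554, -0.0439, 0.0774]
orientation: [[1.0, 0.003, 0.007], [0.003, -1.0, -0.003], [0.007, 0.003, -1.0]]
wrist_force: [0.1, -0.5, -4.2]
grip_width: 0.0632
```

```bash
python3 m.py s5
```

```text
8.3 [ 0.45538289 -0.04394907  0.07739736] [ 0.08246302 -0.46396836 -4.20161462] [-0.01749961  0.00394009  0.01303507] 0.0632264021513133
1 60 35 [26.7 31.7 36. ] [79.] 30.0
1 80 34 [26.5 31.5 36.2] [99.] 31.0
1 100 6 [28.1 31.2 36.1] [120.] 31.0
1 120 51 [23.4 32.3 41. ] [139.] 30.0
1 140 40 [26.9 31.6 36.4] [160.] 30.0
1 160 34 [26.8 33.1 36.1] [180.] 32.0
1 180 31 [19.1 32.2 34.8] [199.] 33.0
1 200 55 [ 0.4 30.1 34.7] [220.] 33.0
1 220 27 [29.1 31.8 34.9] [232.] 32.0
-1 60 38 [-32.5 -26.8 -22.4] [80.] 31.0
-1 80 33 [-31.9 -26.3 -22.4] [98.] 31.0
-1 120 14 [-22.7 -21.3 -16.5] [140.] 27.0
-1 140 31 [-22.4 -20.1 -15.5] [159.] 18.0
-1 180 4 [-10.2  -4.5  -1.1] [197.] 42.0
-1 200 56 [-16.9  -8.2  -1.2] [215.] 29.0
bowl 185 [0.46024825 0.1055866  0.04757175] [ 0.42532973 -0.06254045  0.0440277 ] [0.48687927 0.17136768 0.05643938]
```

View pics/s5z.png

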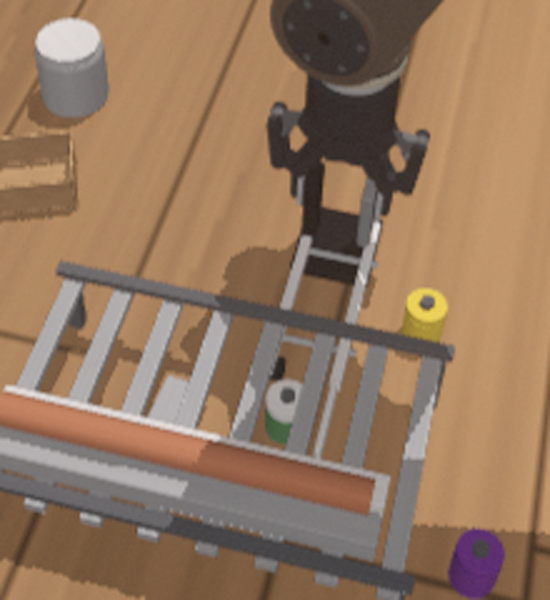

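Emit:
step_arm([
  {"tx": 0.1,"ty": 0,"tz": 0.02,"spin": 0},
  {"tx": 0.2,"ty": 0,"tz": 0.04,"spin": 0},
  {"tx": 0.25,"ty": 0,"tz": 0.06,"spin": 0},
  {"tx": 0.25,"ty": 0,"tz": 0.06,"spin": 0},
], fingers=0.36, squeeze=20)

```text
time: 8.68
eef_pos: [0.4579, -0.0441, 0.0782]
orientation: [[1.0, 0.003, 0.006], [0.003, -1.0, -0.003], [0.006, 0.003, -1.0]]
wrist_force: [-0.4, 1.1, 4.1]
grip_width: 0.0586
```

Emit:
step_arm([
  {"tx": 0.1,"ty": 0,"tz": 0.04,"spin": 0},
  {"tx": 0.2,"ty": 0,"tz": 0.08,"spin": 0},
  {"tx": 0.25,"ty": 0,"tz": 0.12,"spin": 0},
  {"tx": 0.25,"ty": 0,"tz": 0.12,"spin": 0},
], fingers=0.24)

```text
time: 9.02
eef_pos: [0.4604, -0.0443, 0.0793]
orientation: [[1.0, 0.003, 0.007], [0.003, -1.0, -0.003], [0.007, 0.003, -1.0]]
wrist_force: [0.1, 0.1, -0.8]
grip_width: 0.0531
```

Emit:
step_arm([
  {"tx": 0.1,"ty": 0,"tz": 0.04,"spin": 0},
  {"tx": 0.2,"ty": 0,"tz": 0.08,"spin": 0},
  {"tx": 0.25,"ty": 0,"tz": 0.1,"spin": 0},
  {"tx": 0.25,"ty": 0,"tz": 0.1,"spin": 0},
], fingers=0.12)

```text
time: 9.35
eef_pos: [0.4629, -0.0443, 0.0802]
orientation: [[1.0, 0.003, 0.006], [0.003, -1.0, -0.003], [0.006, 0.003, -1.0]]
wrist_force: [0.4, -0.3, 1.7]
grip_width: 0.048
```

```bash
python3 m.py s6
```

```text
9.35 [ 0.46289609 -0.04429135  0.08017234] [ 0.37099978 -0.33282636  1.68035588] [-0.02152591  0.09133118  0.03304247] 0.04804298599882872
1 60 35 [19.3 24.8 28.6] [79.] 31.0
1 80 34 [18.9 23.9 28.8] [99.] 30.0
1 120 28 [30.6 40.5 50.3] [131.] 26.0
1 200 47 [ 1.3  7.2 13.9] [216.] 28.0
-1 60 32 [-23.8 -19.5 -15.1] [80.] 31.0
-1 80 29 [-24.  -19.4 -15.5] [99.] 31.0
-1 200 38 [-11.5  -5.2  -0.2] [215.] 28.0
bowl 195 [0.46175501 0.11070626 0.04744692] [ 0.44025842 -0.05824789  0.04401436] [0.48695107 0.171485   0.05643197]
```

View pics/s6z.png

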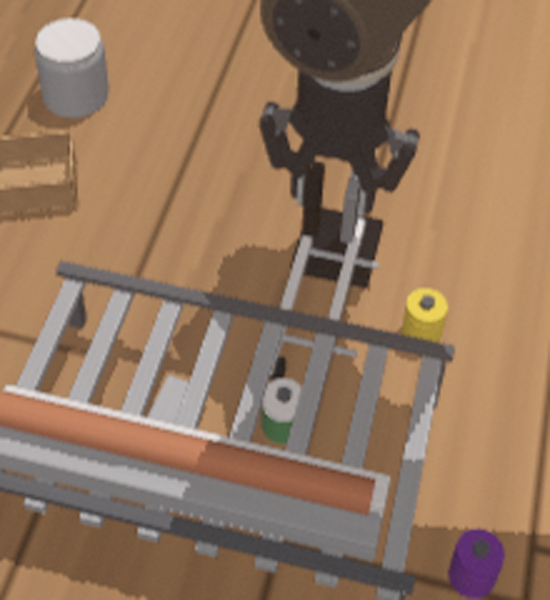

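Emit:
step_arm([
  {"tx": 0.08,"ty": 0,"tz": 0.03,"spin": 0},
  {"tx": 0.16,"ty": 0,"tz": 0.06,"spin": 0},
  {"tx": 0.19,"ty": 0,"tz": 0.06,"spin": 0},
  {"tx": 0.19,"ty": 0,"tz": 0.06,"spin": 0},
], fingers=0.02)

```text
time: 9.73
eef_pos: [0.4649, -0.0444, 0.0809]
orientation: [[1.0, 0.003, 0.007], [0.003, -1.0, -0.003], [0.007, 0.003, -1.0]]
wrist_force: [0.9, 0.7, 3.8]
grip_width: 0.044
```

```bash
python3 m.py s7|head -4
```

```text
9.7333 [ 0.46489767 -0.04436485  0.08085033] [0.88836495 0.74747678 3.81937392] [-0.00518101 -0.03072995  0.04641904] 0.043950750268666204
1 60 34 [16.8 21.3 26.7] [79.] 31.0
1 80 36 [17.2 22.2 26.6] [99.] 31.0
1 120 28 [24.6 42.6 52.4] [131.] 27.0
```

Emit:
step_arm([
  {"tx": 0.03,"ty": 0,"tz": 0.01,"spin": 0},
  {"tx": 0.06,"ty": 0,"tz": 0.02,"spin": 0},
  {"tx": 0.06,"ty": 0,"tz": 0.02,"spin": 0},
  {"tx": 0.06,"ty": 0,"tz": 0.02,"spin": 0},
], fingers=-0.01)

```text
time: 10.12
eef_pos: [0.4655, -0.0444, 0.081]
orientation: [[1.0, 0.003, 0.007], [0.003, -1.0, -0.003], [0.007, 0.003, -1.0]]
wrist_force: [2.3, 0.5, 3.5]
grip_width: 0.0422
```

Emit:
step_arm([
  {"tx": 0.03,"ty": 0,"tz": 0.01,"spin": 0},
  {"tx": 0.06,"ty": 0,"tz": 0.02,"spin": 0},
  {"tx": 0.06,"ty": 0,"tz": 0.02,"spin": 0},
  {"tx": 0.06,"ty": 0,"tz": 0.02,"spin": 0},
], fingers=-0.04)

```text
time: 10.45
eef_pos: [0.4661, -0.0444, 0.0812]
orientation: [[1.0, 0.003, 0.007], [0.003, -1.0, -0.003], [0.007, 0.003, -1.0]]
wrist_force: [1.3, 0.5, 2.9]
grip_width: 0.0416
```

```bash
python3 m.py s8
```

```text
10.45 [ 0.46606437 -0.04437699  0.0812271 ] [1.325666   0.54440252 2.89709557] [ 0.08342813 -0.08336253  0.01498033] 0.04156132861933978
1 60 34 [16.  21.  25.4] [79.] 31.0
1 80 34 [16.2 20.9 25.3] [99.] 31.0
1 120 30 [16.2 42.8 53.6] [134.] 27.0
1 200 67 [ 0.4  8.7 16.3] [216.] 28.0
-1 60 17 [-21.1 -18.7 -15.4] [79.] 32.0
-1 80 23 [-20.8 -18.  -15. ] [99.] 32.0
-1 200 35 [-10.8  -5.8  -1.2] [216.] 29.0
bowl 182 [0.46412821 0.10645299 0.0476448 ] [ 0.44658942 -0.0596367   0.04403017] [0.48712705 0.17022389 0.05685431]
```

View pics/s8z.png

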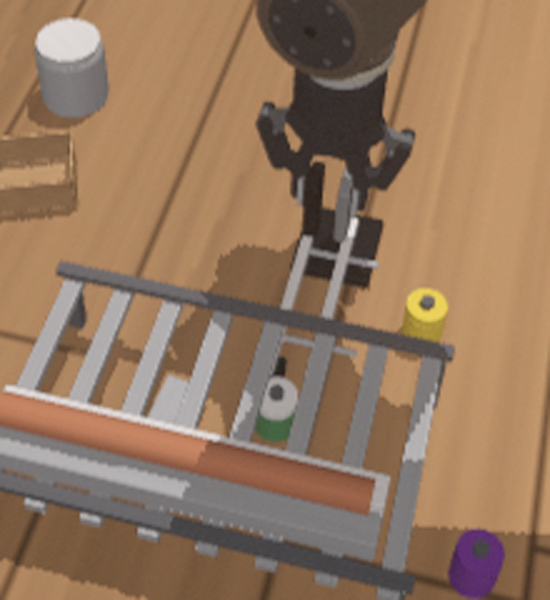

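Emit:
step_arm([
  {"tx": 0,"ty": 0,"tz": 0,"spin": 0},
  {"tx": 0,"ty": 0,"tz": 0,"spin": 0},
  {"tx": 0,"ty": 0,"tz": 0,"spin": 0},
  {"tx": 0,"ty": 0,"tz": 0,"spin": 0},
  {"tx": 0,"ty": 0,"tz": 0,"spin": 0},
  {"tx": 0,"ty": 0,"tz": 0,"spin": 0},
])

```text
time: 11.0
eef_pos: [0.4661, -0.0444, 0.0812]
orientation: [[1.0, 0.003, 0.007], [0.003, -1.0, -0.003], [0.007, 0.003, -1.0]]
wrist_force: [1.4, 1.3, 2.9]
grip_width: 0.0412
```

Emit:
step_arm([
  {"tx": 0,"ty": 0,"tz": 0,"spin": 0},
  {"tx": 0,"ty": 0,"tz": 0,"spin": 0},
  {"tx": 0,"ty": 0,"tz": 0,"spin": 0},
  {"tx": 0,"ty": 0,"tz": 0,"spin": 0},
  {"tx": 0,"ty": 0,"tz": 0,"spin": 0},
  {"tx": 0,"ty": 0,"tz": 0,"spin": 0},
], squeeze=22)

```text
time: 11.5
eef_pos: [0.4661, -0.0444, 0.0812]
orientation: [[1.0, 0.003, 0.007], [0.003, -1.0, -0.003], [0.007, 0.003, -1.0]]
wrist_force: [1.4, 0.1, 2.9]
grip_width: 0.0412
```

Emit:
step_arm([
  {"tx": 0.03,"ty": 0,"tz": 0.01,"spin": 0},
  {"tx": 0.05,"ty": 0,"tz": 0.01,"spin": 0},
  {"tx": 0.05,"ty": 0,"tz": 0.01,"spin": 0},
  {"tx": 0.05,"ty": 0,"tz": 0.01,"spin": 0},
  {"tx": 0.05,"ty": 0,"tz": 0.01,"spin": 0},
  {"tx": 0.05,"ty": 0,"tz": 0.01,"spin": 0},
], fingers=-0.065, squeeze=20)

```text
time: 12.0
eef_pos: [0.4666, -0.0444, 0.0813]
orientation: [[1.0, 0.003, 0.007], [0.003, -1.0, -0.003], [0.007, 0.003, -1.0]]
wrist_force: [1.3, 0.2, 4.2]
grip_width: 0.0403
```

Emit:
step_arm([
  {"tx": 0,"ty": 0,"tz": 0,"spin": 0},
  {"tx": 0,"ty": 0,"tz": 0,"spin": 0},
  {"tx": 0,"ty": 0,"tz": 0,"spin": 0},
  {"tx": 0,"ty": 0,"tz": 0,"spin": 0},
])

```text
time: 12.33
eef_pos: [0.4666, -0.0444, 0.0814]
orientation: [[1.0, 0.003, 0.007], [0.003, -1.0, -0.003], [0.007, 0.003, -1.0]]
wrist_force: [2.4, 0.9, 3.5]
grip_width: 0.04
```

```bash
cat > cmp.py <<'E'
import sys
from h import *
# compare bowl & bars between shots (saved)
for t in sys.argv[1:]:
    p=dict(np.load(f'pics/{t}.npz')); c=cloud(p);X,Y,Z=c[...,0],c[...,1],c[...,2]; im=p['img'].astype(int)
    m=(Z>.042)&(Z<.050)&(X>.41)&(X<.52)&(Y>.12)&(Y<.2); q=c[m]
    print(t,'collar',m.sum(),q.min(0).round(4),q.max(0).round(4),q.mean(0).round(4),end=' ')
    for s,(a,b) in dict(L=(.40,.465),R=(.465,.52)).items():
        mm=(Z>.028)&(Z<.036)&(Y>.015)&(Y<.055)&(X>a)&(X<b); print(s,mm.sum(),np.percentile(X[mm],[2,50,98]).round(4) if mm.sum() else '',end=' ')
    print()
E
python3 m.py s9 |head -1; python3 cmp.py s5 s6 s7 s8 s9
```

```text
12.3333 [ 0.46656938 -0.04438597  0.08135184] [2.41298958 0.9436738  3.49970208] [ 0.057848   -0.12186603  0.08090339] 0.04001761607322183
s5 collar 142 [0.4478 0.136  0.0422] [0.4737 0.1714 0.0497] [0.46   0.1549 0.0454] L 60 [0.4195 0.424  0.4288] R 63 [0.4777 0.4822 0.4872] 
s6 collar 168 [0.4478 0.1358 0.0421] [0.4752 0.1715 0.0499] [0.4609 0.1545 0.0452] L 60 [0.4343 0.4386 0.4435] R 65 [0.4774 0.4821 0.4869] 
s7 collar 156 [0.4478 0.135  0.0422] [0.475  0.1716 0.0496] [0.4618 0.1547 0.0452] L 61 [0.4384 0.4432 0.4475] R 63 [0.4773 0.4821 0.4868] 
s8 collar 151 [0.4488 0.1343 0.0422] [0.4753 0.1702 0.0497] [0.4625 0.1545 0.0451] L 66 [0.4408 0.4454 0.45  ] R 58 [0.4775 0.4821 0.487 ] 
s9 collar 149 [0.4495 0.135  0.0421] [0.4756 0.1713 0.05  ] [0.463  0.1544 0.0454] L 64 [0.4416 0.4463 0.4511] R 65 [0.4772 0.4817 0.4866]
```

Run:
```python
import cv2,numpy as np
t=[cv2.resize(cv2.imread(f'pics/{k}.png')[265:320,265:335],None,fx=5.5,fy=5.5,interpolation=cv2.INTER_CUBIC) for k in('s5','s9')]
cv2.imwrite('pics/c59.png',np.hstack(t))
```

```text
(no output)
```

View pics/c59.png

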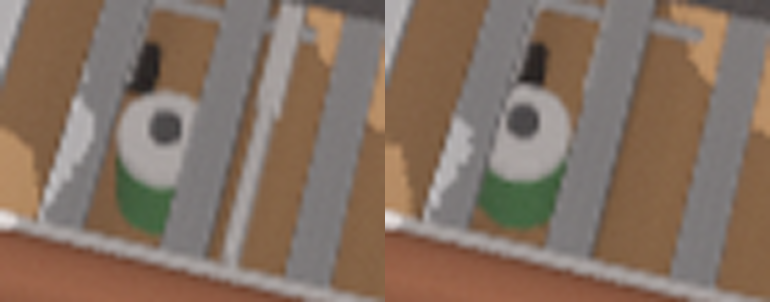

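```bash
cat > nip.py <<'E'
import sys
from h import *
def nip(p,guess,win=7):
    g=p['img'].astype(float).mean(-1); u0,v0=guess
    s=g[v0-win:v0+win+1,u0-win:u0+win+1]; v,u=np.mgrid[v0-win:v0+win+1,u0-win:u0+win+1]
    w=np.clip(130-s,0,None); d=np.hypot(u-u0,v-v0); w[d>4]=0
    for _ in range(3):
        cu=(w*u).sum()/w.sum(); cv=(w*v).sum()/w.sum()
    return cu,cv
if __name__=='__main__':
    for a in sys.argv[1:]:
        t,u,v=a.split(','); p=dict(np.load(f'pics/{t}.npz')); n=nip(p,(int(u),int(v))); print(t,np.round(n,2),atz(p,*n,.052).round(4))
E
python3 nip.py s5,295,288 s6,294,288 s7,292,288 s8,291,287 s9,290,287
```

```text
s5 [294.77 287.8 ] [0.4559 0.154  0.052 ]
s6 [293.19 287.39] [0.4592 0.1539 0.052 ]
s7 [291.25 287.05] [0.4632 0.1542 0.052 ]
s8 [290.19 286.69] [0.4655 0.1539 0.052 ]
s9 [289.7  286.55] [0.4665 0.1539 0.052 ]
```

Emit:
step_arm([
  {"tx": 0.02,"ty": 0,"tz": 0.0,"spin": 0},
  {"tx": 0.04,"ty": 0,"tz": 0.0,"spin": 0},
  {"tx": 0.04,"ty": 0,"tz": 0.01,"spin": 0},
  {"tx": 0.04,"ty": 0,"tz": 0.01,"spin": 0},
  {"tx": 0.04,"ty": 0,"tz": 0.01,"spin": 0},
  {"tx": 0.04,"ty": 0,"tz": 0.01,"spin": 0},
  {"tx": 0.04,"ty": 0,"tz": 0.01,"spin": 0},
  {"tx": 0.04,"ty": 0,"tz": 0.01,"spin": 0},
], fingers=-0.085, squeeze=20)

```text
time: 13.05
eef_pos: [0.467, -0.0444, 0.0815]
orientation: [[1.0, 0.003, 0.007], [0.003, -1.0, -0.003], [0.007, 0.003, -1.0]]
wrist_force: [2.4, 0.1, 4.4]
grip_width: 0.0398
```

```bash
python3 m.py s10 |head -1; python3 cmp.py s9 s10; python3 nip.py s10,290,287
```

```text
13.05 [ 0.46697917 -0.04440044  0.08145693] [2.38044218 0.07187246 4.38297705] [-0.02071001 -0.02731117  0.07021389] 0.039769850274189354
s9 collar 149 [0.4495 0.135  0.0421] [0.4756 0.1713 0.05  ] [0.463  0.1544 0.0454] L 64 [0.4416 0.4463 0.4511] R 65 [0.4772 0.4817 0.4866] 
s10 collar 152 [0.4498 0.1352 0.042 ] [0.4752 0.1707 0.0499] [0.4635 0.1547 0.0453] L 64 [0.4424 0.447  0.4519] R 62 [0.4772 0.4818 0.4864] 
s10 [289.45 286.49] [0.4671 0.1539 0.052 ]
```

Emit:
step_arm([
  {"tx": 0.02,"ty": 0,"tz": 0.0,"spin": 0},
  {"tx": 0.04,"ty": 0,"tz": 0.0,"spin": 0},
  {"tx": 0.04,"ty": 0,"tz": 0.01,"spin": 0},
  {"tx": 0.04,"ty": 0,"tz": 0.01,"spin": 0},
  {"tx": 0.04,"ty": 0,"tz": 0.01,"spin": 0},
  {"tx": 0.04,"ty": 0,"tz": 0.01,"spin": 0},
  {"tx": 0.04,"ty": 0,"tz": 0.01,"spin": 0},
  {"tx": 0.04,"ty": 0,"tz": 0.01,"spin": 0},
], fingers=-0.105, squeeze=20)

```text
time: 13.77
eef_pos: [0.4673, -0.0444, 0.0815]
orientation: [[1.0, 0.003, 0.007], [0.003, -1.0, -0.003], [0.007, 0.003, -1.0]]
wrist_force: [0.8, -0.1, 4.0]
grip_width: 0.0392
```

```bash
python3 m.py s11 |head -1; python3 cmp.py s11; python3 nip.py s11,290,287
```

```text
13.7667 [ 0.46730091 -0.04441261  0.08151545] [ 0.81242172 -0.08516738  4.04154827] [-0.0816568   0.18383101  0.12512295] 0.03916434100385624
s11 collar 140 [0.4502 0.135  0.0421] [0.4753 0.172  0.05  ] [0.4631 0.1547 0.045 ] L 64 [0.4432 0.4478 0.4526] R 62 [0.477  0.4817 0.4865] 
s11 [289.45 286.49] [0.4671 0.1539 0.052 ]
```

Emit:
step_arm([
  {"tx": 0,"ty": 0,"tz": 0,"spin": 0},
  {"tx": 0,"ty": 0,"tz": 0,"spin": 0},
  {"tx": 0,"ty": 0,"tz": 0,"spin": 0},
  {"tx": 0,"ty": 0,"tz": 0,"spin": 0},
  {"tx": 0,"ty": 0,"tz": 0,"spin": 0},
  {"tx": 0,"ty": 0,"tz": 0,"spin": 0},
])

```text
time: 14.32
eef_pos: [0.4673, -0.0444, 0.0815]
orientation: [[1.0, 0.003, 0.007], [0.003, -1.0, -0.003], [0.007, 0.003, -1.0]]
wrist_force: [0.5, -0.2, 4.5]
grip_width: 0.0389
```

Emit:
step_arm([
  {"tx": 0,"ty": 0,"tz": 0,"spin": 0},
  {"tx": 0,"ty": 0,"tz": 0,"spin": 0},
  {"tx": 0,"ty": 0,"tz": 0,"spin": 0},
  {"tx": 0,"ty": 0,"tz": 0,"spin": 0},
  {"tx": 0,"ty": 0,"tz": 0,"spin": 0},
  {"tx": 0,"ty": 0,"tz": 0,"spin": 0},
], squeeze=22)

```text
time: 14.82
eef_pos: [0.4673, -0.0444, 0.0815]
orientation: [[1.0, 0.003, 0.007], [0.003, -1.0, -0.003], [0.007, 0.003, -1.0]]
wrist_force: [0.9, 0.2, 4.7]
grip_width: 0.039
```

Emit:
step_arm([
  {"tx": 0.02,"ty": 0,"tz": 0,"spin": 0},
  {"tx": 0.03,"ty": 0,"tz": 0,"spin": 0},
  {"tx": 0.03,"ty": 0,"tz": 0,"spin": 0},
  {"tx": 0.03,"ty": 0,"tz": 0,"spin": 0},
  {"tx": 0.03,"ty": 0,"tz": 0,"spin": 0},
  {"tx": 0.03,"ty": 0,"tz": 0,"spin": 0},
  {"tx": 0.03,"ty": 0,"tz": 0,"spin": 0},
  {"tx": 0.03,"ty": 0,"tz": 0,"spin": 0},
  {"tx": 0.03,"ty": 0,"tz": 0,"spin": 0},
  {"tx": 0.03,"ty": 0,"tz": 0,"spin": 0},
], squeeze=20, fingers=-0.12)

```text
time: 15.65
eef_pos: [0.4676, -0.0444, 0.0815]
orientation: [[1.0, 0.003, 0.006], [0.003, -1.0, -0.003], [0.006, 0.003, -1.0]]
wrist_force: [-2.0, -1.4, 4.1]
grip_width: 0.0387
```

```bash
python3 m.py s12 |head -1; python3 cmp.py s12; python3 nip.py s12,290,287
```

```text
15.65 [ 0.46755618 -0.04439125  0.08150586] [-1.96031874 -1.40865622  4.13323216] [-0.26008911  0.5427061   0.18201696] 0.03869425068651806
s12 collar 140 [0.4503 0.1342 0.042 ] [0.4753 0.171  0.0499] [0.4633 0.1544 0.0452] L 67 [0.4433 0.4479 0.4529] R 55 [0.4773 0.4818 0.4868] 
s12 [289.46 286.49] [0.467  0.1539 0.052 ]
```

Emit:
step_arm([
  {"tx": 0,"ty": 0,"tz": 0,"spin": 0},
  {"tx": 0,"ty": 0,"tz": 0,"spin": 0},
  {"tx": 0,"ty": 0,"tz": 0,"spin": 0},
  {"tx": 0,"ty": 0,"tz": 0,"spin": 0},
  {"tx": 0,"ty": 0,"tz": 0,"spin": 0},
  {"tx": 0,"ty": 0,"tz": 0,"spin": 0},
], squeeze=24)

```text
time: 16.2
eef_pos: [0.4677, -0.0444, 0.0816]
orientation: [[1.0, 0.003, 0.007], [0.003, -1.0, -0.003], [0.007, 0.003, -1.0]]
wrist_force: [0.5, -1.3, 5.6]
grip_width: 0.0381
```

Emit:
step_arm([
  {"tx": 0,"ty": -0.1,"tz": 0.01,"spin": 0},
  {"tx": 0,"ty": -0.4,"tz": 0.01,"spin": 0},
  {"tx": 0,"ty": -0.8,"tz": 0.01,"spin": 0},
  {"tx": 0,"ty": -1.3,"tz": 0.01,"spin": 0},
  {"tx": 0,"ty": -1.8,"tz": 0.01,"spin": 0},
  {"tx": 0,"ty": -2.3,"tz": 0.01,"spin": 0},
  {"tx": 0,"ty": -2.8,"tz": 0.01,"spin": 0},
  {"tx": 0,"ty": -3.3,"tz": 0.01,"spin": 0},
  {"tx": 0,"ty": -3.7,"tz": 0.01,"spin": 0},
  {"tx": 0,"ty": -3.9,"tz": 0.01,"spin": 0},
  {"tx": 0,"ty": -4,"tz": 0.01,"spin": 0},
  {"tx": 0,"ty": -4,"tz": 0.01,"spin": 0},
])

```text
time: 17.2
eef_pos: [0.4677, -0.0848, 0.0817]
orientation: [[1.0, 0.003, 0.007], [0.003, -1.0, -0.003], [0.007, 0.003, -1.0]]
wrist_force: [0.4, -1.8, 1.1]
grip_width: 0.0383
```

```bash
python3 m.py s13
```

```text
17.2 [ 0.46770882 -0.08475602  0.08166418] [ 0.43028845 -1.82431495  1.05535819] [-0.16510142  0.37773944 -0.1325653 ] 0.038309877848450746
1 60 26 [15.6 19.8 23.6] [79.] 31.0
1 80 30 [15.2 19.7 23.6] [100.] 31.0
1 100 31 [15.5 19.9 23.6] [119.] 31.0
1 120 72 [15.4 25.6 53.7] [139.] 29.0
1 160 8 [15.2 17.  18.4] [176.] 34.0
1 180 10 [ 8.9 17.5 18.3] [199.] 35.0
1 200 67 [ 0.5  8.7 18.2] [218.] 31.0
1 220 7 [17.1 17.5 18.6] [231.] 34.0
-1 60 13 [-19.3 -17.7 -15.5] [79.] 31.0
-1 80 14 [-19.5 -17.  -15. ] [99.] 31.0
-1 100 12 [-18.9 -17.5 -15.2] [118.] 31.0
-1 120 16 [-19.7 -17.3 -15.4] [139.] 31.0
-1 200 30 [-10.6  -5.9  -1.2] [216.] 25.0
bowl 159 [0.46576711 0.06994707 0.04784108] [ 0.45019847 -0.07948139  0.04405607] [0.48692809 0.13094075 0.05660896]
```

View pics/s13z.png

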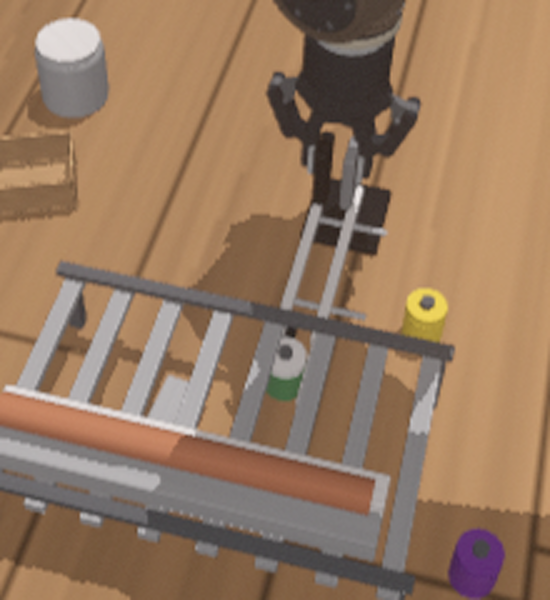

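Emit:
step_arm([
  {"tx": 0,"ty": -0.2,"tz": 0,"spin": 0},
  {"tx": 0,"ty": -0.6,"tz": 0,"spin": 0},
  {"tx": 0,"ty": -1.2,"tz": 0,"spin": 0},
  {"tx": 0,"ty": -1.8,"tz": 0,"spin": 0},
  {"tx": 0,"ty": -2.4,"tz": 0,"spin": 0},
  {"tx": 0,"ty": -3,"tz": 0,"spin": 0},
  {"tx": 0,"ty": -3.6,"tz": 0,"spin": 0},
  {"tx": 0,"ty": -4.2,"tz": 0,"spin": 0},
  {"tx": 0,"ty": -4.8,"tz": 0,"spin": 0},
  {"tx": 0,"ty": -5.4,"tz": 0,"spin": 0},
  {"tx": 0,"ty": -5.8,"tz": 0,"spin": 0},
  {"tx": 0,"ty": -6,"tz": 0,"spin": 0},
])

```text
time: 18.25
eef_pos: [0.4677, -0.1453, 0.0816]
orientation: [[1.0, 0.003, 0.007], [0.003, -1.0, -0.003], [0.007, 0.003, -1.0]]
wrist_force: [-1.3, 3.7, 1.3]
grip_width: 0.0381
```

Emit:
step_arm([
  {"tx": 0,"ty": -0.2,"tz": 0,"spin": 0},
  {"tx": 0,"ty": -0.6,"tz": 0,"spin": 0},
  {"tx": 0,"ty": -1.2,"tz": 0,"spin": 0},
  {"tx": 0,"ty": -1.8,"tz": 0,"spin": 0},
  {"tx": 0,"ty": -2.4,"tz": 0,"spin": 0},
  {"tx": 0,"ty": -3,"tz": 0,"spin": 0},
  {"tx": 0,"ty": -3.6,"tz": 0,"spin": 0},
  {"tx": 0,"ty": -4.2,"tz": 0,"spin": 0},
  {"tx": 0,"ty": -4.8,"tz": 0,"spin": 0},
  {"tx": 0,"ty": -5.4,"tz": 0,"spin": 0},
  {"tx": 0,"ty": -6.0,"tz": 0,"spin": 0},
  {"tx": 0,"ty": -6.4,"tz": 0,"spin": 0},
])

```text
time: 19.25
eef_pos: [0.4677, -0.2101, 0.0816]
orientation: [[1.0, 0.002, 0.007], [0.002, -1.0, -0.003], [0.007, 0.003, -1.0]]
wrist_force: [0.5, 3.4, 2.1]
grip_width: 0.0381
```

```bash
python3 m.py s14
```

```text
19.25 [ 0.46772949 -0.21012088  0.08164556] [0.52093757 3.36099325 2.09780734] [ 0.67041724  0.28463415 -0.17649278] 0.03810297966686394
1 60 24 [15.5 20.3 23.5] [79.] 30.0
1 80 23 [15.1 19.  23.3] [99.] 30.0
1 100 22 [15.5 20.2 23.3] [117.] 31.0
1 120 63 [15.8 26.1 53.1] [139.] 28.0
1 140 22 [15.7 20.1 23.5] [160.] 31.0
1 160 25 [16.2 21.  23.5] [179.] 33.0
1 180 23 [16.4 20.  22.5] [200.] 34.0
1 200 83 [ 1.1 11.3 22.3] [219.] 31.0
1 220 30 [16.9 20.  22.4] [234.] 31.0
-1 60 11 [-20.  -17.5 -15.4] [79.] 30.0
-1 80 12 [-18.9 -17.4 -15.5] [98.] 31.0
-1 100 9 [-19.6 -17.9 -16.5] [119.] 30.0
-1 120 16 [-19.7 -17.4 -15.1] [140.] 31.0
-1 140 15 [-25.7 -18.5 -15.8] [160.] 31.0
-1 160 20 [-24.5 -19.5 -16.8] [177.] 33.0
-1 180 17 [-24.4 -21.9 -19.7] [199.] 35.0
-1 200 83 [-24.3 -10.9  -0.2] [219.] 31.0
-1 220 28 [-24.7 -21.5 -18.6] [233.] 30.0
bowl 111 [ 0.46832489 -0.01157611  0.04650692] [ 0.45180195 -0.0298747   0.04400841] [0.48421831 0.00507438 0.05341973]
```

View pics/s14z.png

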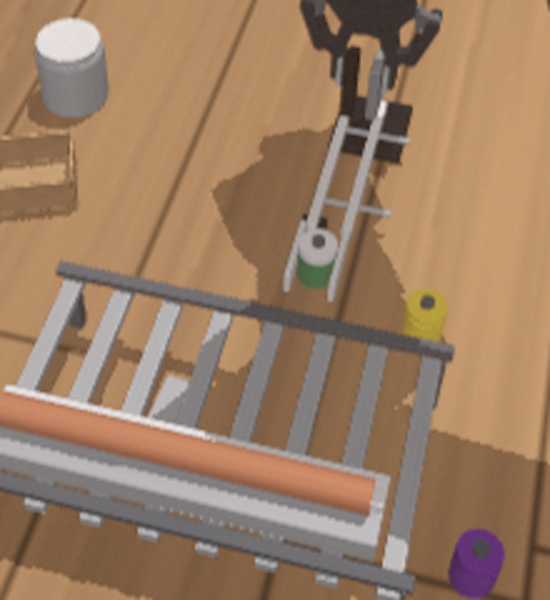

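Emit:
step_arm([
  {"tx": -0.1,"ty": 0,"tz": -0.02,"spin": 0},
  {"tx": -0.25,"ty": 0,"tz": -0.05,"spin": 0},
  {"tx": -0.4,"ty": 0,"tz": -0.09,"spin": 0},
  {"tx": -0.43,"ty": 0,"tz": -0.12,"spin": 0},
  {"tx": -0.43,"ty": 0,"tz": -0.12,"spin": 0},
], fingers=0.1, squeeze=20)

```text
time: 19.72
eef_pos: [0.4638, -0.2107, 0.0807]
orientation: [[1.0, 0.002, 0.008], [0.002, -1.0, -0.004], [0.008, 0.004, -1.0]]
wrist_force: [1.3, -1.4, 0.0]
grip_width: 0.0467
```

Emit:
step_arm([
  {"tx": -0.1,"ty": 0,"tz": -0.02,"spin": 0},
  {"tx": -0.25,"ty": 0,"tz": -0.05,"spin": 0},
  {"tx": -0.4,"ty": 0,"tz": -0.1,"spin": 0},
  {"tx": -0.43,"ty": 0,"tz": -0.13,"spin": 0},
  {"tx": -0.43,"ty": 0,"tz": -0.13,"spin": 0},
], fingers=0.3)

```text
time: 20.13
eef_pos: [0.4592, -0.2106, 0.0792]
orientation: [[1.0, 0.002, 0.008], [0.002, -1.0, -0.004], [0.008, 0.004, -1.0]]
wrist_force: [0.5, -0.1, -3.4]
grip_width: 0.0555
```

Emit:
step_arm([
  {"tx": -0.1,"ty": 0,"tz": -0.02,"spin": 0},
  {"tx": -0.25,"ty": 0,"tz": -0.05,"spin": 0},
  {"tx": -0.35,"ty": 0,"tz": -0.1,"spin": 0},
  {"tx": -0.38,"ty": 0,"tz": -0.14,"spin": 0},
  {"tx": -0.38,"ty": 0,"tz": -0.14,"spin": 0},
], fingers=0.48)

```text
time: 20.55
eef_pos: [0.4553, -0.2106, 0.0778]
orientation: [[1.0, 0.002, 0.008], [0.002, -1.0, -0.004], [0.008, 0.004, -1.0]]
wrist_force: [-0.2, 0.7, -3.8]
grip_width: 0.063
```

```bash
python3 m.py s15
```

```text
20.55 [ 0.45530299 -0.21055665  0.07776657] [-0.16680855  0.66435678 -3.77906592] [ 0.04602324 -0.01462539 -0.01646095] 0.06295274068962867
1 60 31 [26.1 30.9 35.8] [80.] 30.0
1 80 22 [26.7 31.6 35.8] [98.] 31.0
1 100 29 [26.8 31.8 35.8] [120.] 30.0
1 120 46 [16.1 30.5 41.9] [139.] 29.0
1 140 32 [26.2 31.2 36. ] [160.] 30.0
1 160 22 [27.3 32.1 35.5] [180.] 33.0
1 180 26 [ 4.2 31.6 34.2] [200.] 34.0
1 200 40 [ 0.1 29.3 34.2] [220.] 33.0
1 220 26 [28.3 31.8 34.3] [233.] 31.0
-1 60 25 [-31.9 -27.  -22.7] [80.] 32.0
-1 80 26 [-32.2 -26.3 -22.3] [99.] 31.0
-1 100 28 [-31.7 -26.8 -22.5] [120.] 31.0
-1 120 37 [-32.1 -26.  -15.7] [140.] 31.0
-1 140 48 [-37.3 -23.9 -16. ] [159.] 28.0
-1 160 33 [-36.6 -31.1 -22.4] [177.] 32.0
-1 180 20 [-37.  -33.6  -2.7] [199.] 34.0
-1 200 123 [-35.6 -17.9  -0.8] [218.] 31.0
-1 220 27 [-36.7 -32.7 -30.9] [233.] 28.0
bowl 116 [ 0.46801874 -0.01139904  0.04652667] [ 0.45122795 -0.02832931  0.04402586] [0.48526571 0.00488601 0.05493629]
```

View pics/s15z.png

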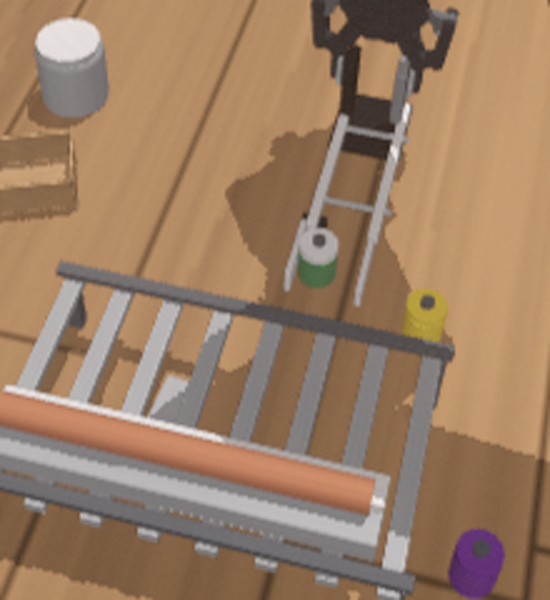

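Emit:
step_arm([
  {"tx": 0.1,"ty": 0,"tz": -0.01,"spin": 0},
  {"tx": 0.25,"ty": 0,"tz": -0.03,"spin": 0},
  {"tx": 0.4,"ty": 0,"tz": -0.03,"spin": 0},
  {"tx": 0.55,"ty": 0,"tz": -0.03,"spin": 0},
  {"tx": 0.65,"ty": 0,"tz": -0.03,"spin": 0},
  {"tx": 0.65,"ty": 0,"tz": -0.03,"spin": 0},
])

```text
time: 21.1
eef_pos: [0.4621, -0.2106, 0.0775]
orientation: [[1.0, 0.002, 0.008], [0.002, -1.0, -0.004], [0.008, 0.004, -1.0]]
wrist_force: [-0.4, 0.2, -3.2]
grip_width: 0.063
```

Emit:
step_arm([
  {"tx": -0.1,"ty": 0,"tz": 0,"spin": 0},
  {"tx": -0.13,"ty": 0,"tz": 0,"spin": 0},
  {"tx": -0.13,"ty": 0,"tz": 0,"spin": 0},
  {"tx": -0.13,"ty": 0,"tz": 0,"spin": 0},
], fingers=0.56)

```text
time: 21.43
eef_pos: [0.4612, -0.2108, 0.0778]
orientation: [[1.0, 0.002, 0.009], [0.002, -1.0, -0.004], [0.009, 0.004, -1.0]]
wrist_force: [2.7, -0.0, -0.0]
grip_width: 0.0665
```

Emit:
step_arm([
  {"tx": 0,"ty": 0,"tz": 0,"spin": 0},
  {"tx": 0,"ty": 0,"tz": 0,"spin": 0},
  {"tx": 0,"ty": 0,"tz": 0,"spin": 0},
  {"tx": 0,"ty": 0,"tz": 0,"spin": 0},
  {"tx": 0,"ty": 0,"tz": 0,"spin": 0},
  {"tx": 0,"ty": 0,"tz": 0,"spin": 0},
], fingers=1)

```text
time: 21.93
eef_pos: [0.4611, -0.2108, 0.0778]
orientation: [[1.0, 0.002, 0.009], [0.002, -1.0, -0.004], [0.009, 0.004, -1.0]]
wrist_force: [0.3, 0.0, -0.9]
grip_width: 0.0853
```

```bash
python3 m.py s16
```

```text
21.9333 [ 0.46112022 -0.21077303  0.07775589] [ 0.26522021  0.04592714 -0.87128015] [ 0.04381379 -0.07259068  0.04066392] 0.08529196866083838
1 60 26 [26.3 31.  36.1] [80.] 31.0
1 80 25 [26.6 31.5 35.9] [99.] 30.0
1 100 27 [26.1 31.3 35.8] [119.] 31.0
1 120 41 [17.2 30.4 38.7] [138.] 30.0
1 140 30 [26.5 31.3 35.8] [160.] 32.0
1 160 25 [26.3 31.5 35.7] [179.] 33.0
1 180 28 [ 6.8 30.7 33.9] [200.] 34.0
1 200 60 [ 0.3  7.9 33.7] [220.] 32.0
1 220 28 [28.1 31.  33.6] [233.] 31.0
-1 60 25 [-34.6 -28.9 -25.2] [80.] 31.0
-1 80 26 [-34.5 -30.1 -25.2] [99.] 30.0
-1 100 30 [-34.9 -29.1 -25.1] [119.] 29.0
-1 120 37 [-34.9 -28.3 -16.5] [139.] 30.0
-1 140 54 [-40.2 -27.  -19. ] [160.] 28.0
-1 160 37 [-40.  -34.  -25.7] [179.] 31.0
-1 180 26 [-39.6 -35.1 -33.9] [200.] 33.0
-1 200 104 [-39.  -14.9  -0.6] [219.] 30.0
-1 220 23 [-38.7 -35.9 -33.9] [233.] 31.0
bowl 121 [ 0.46825142 -0.01203646  0.04641341] [ 0.45158886 -0.02924008  0.04405418] [0.48532033 0.00582042 0.05285572]
```

View pics/s16z.png

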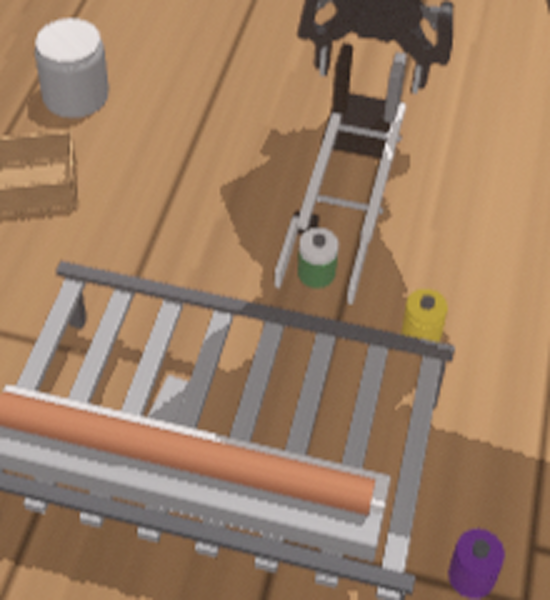

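Emit:
step_arm([
  {"tx": 0,"ty": 0,"tz": 0.5,"spin": 0},
  {"tx": 0,"ty": 0,"tz": 1.5,"spin": 0},
  {"tx": 0,"ty": 0,"tz": 3,"spin": 0},
  {"tx": 0,"ty": 0,"tz": 5,"spin": 0},
  {"tx": 0,"ty": 0,"tz": 7,"spin": 0},
  {"tx": 0,"ty": 0,"tz": 9,"spin": 0},
  {"tx": 0,"ty": 0,"tz": 11,"spin": 0},
  {"tx": 0,"ty": 0,"tz": 13,"spin": 0},
  {"tx": 0,"ty": -1,"tz": 15,"spin": 0},
  {"tx": 0,"ty": -3,"tz": 16,"spin": 0},
  {"tx": 0,"ty": -5,"tz": 16,"spin": 0},
  {"tx": 0,"ty": -6,"tz": 16,"spin": 0},
])

```text
time: 22.98
eef_pos: [0.4612, -0.2723, 0.2395]
orientation: [[1.0, 0.002, 0.011], [0.002, -1.0, -0.006], [0.011, 0.006, -1.0]]
wrist_force: [0.3, -0.9, -0.2]
grip_width: 0.0855
```

Emit:
step_arm([
  {"tx": 0,"ty": -3,"tz": 0,"spin": 0},
  {"tx": 0,"ty": -6,"tz": 0,"spin": 0},
  {"tx": -3,"ty": -9,"tz": 0,"spin": 0},
  {"tx": -5,"ty": -12,"tz": 0,"spin": 0},
  {"tx": -7,"ty": -15,"tz": 0,"spin": 0},
  {"tx": -9,"ty": -18,"tz": 0,"spin": 0},
  {"tx": -11,"ty": -20,"tz": 0,"spin": 0},
  {"tx": -13,"ty": -22,"tz": 0,"spin": 0},
  {"tx": -15,"ty": -24,"tz": 0,"spin": 0},
  {"tx": -15,"ty": -24,"tz": 0,"spin": 0},
  {"tx": -15,"ty": -24,"tz": 0,"spin": 0},
])

```text
time: 23.9
eef_pos: [0.3102, -0.5127, 0.2394]
orientation: [[1.0, -0.001, 0.01], [-0.001, -1.0, -0.005], [0.01, 0.005, -1.0]]
wrist_force: [0.5, 0.1, 0.0]
grip_width: 0.0853
```

```bash
python3 m.py s17 | head -1
python3 - <<'E'
from h import *
p=shot('top','t17'); q=dict(np.load('pics/s17.npz'))
s0=dict(np.load('pics/side0.npz')); t0=dict(np.load('pics/top0.npz'))
import numpy as np
# bystander shift by colour/depth means
for nm,a,b in(('side',s0,q),('top',t0,p)):
    ca,cb=cloud(a),cloud(b)
    for k,(x0,x1,y0,y1,z0,z1) in dict(tin=(.70,.83,-.24,-.11,.06,.09),box=(.68,.85,-.12,.02,.025,.05),yel=(.33,.4,.0,.07,.03,.06),off=(.52,.59,.12,.23,.018,.032),rail=(.3,.7,.07,.11,.073,.09),post=(.43,.6,-.4,-.15,.085,.105),bowl=(.43,.5,-.05,.05,.04,.057)).items():
        o=[]
        for c in(ca,cb):
            m=(c[...,0]>x0)&(c[...,0]<x1)&(c[...,1]>y0)&(c[...,1]<y1)&(c[...,2]>z0)&(c[...,2]<z1); o.append((m.sum(),c[m].mean(0).round(4).tolist() if m.any() else None, c[m].min(0).round(3).tolist() if m.any() else None, c[m].max(0).round(3).tolist() if m.any() else None))
        print(nm,k,o[0][:2],o[1])
E
```

```text
23.9 [ 0.31023059 -0.51265616  0.23935195] [0.49010657 0.09931358 0.04973908] [0.03066079 0.00269841 0.00739297] 0.08530216612609963
side tin (np.int64(508), [0.7681, -0.1724, 0.0756]) (np.int64(514), [0.7683, -0.1724, 0.0754], [0.736, -0.214, 0.06], [0.804, -0.143, 0.083])
side box (np.int64(416), [0.7669, -0.0417, 0.0337]) (np.int64(408), [0.7678, -0.0418, 0.0338], [0.712, -0.093, 0.025], [0.822, 0.007, 0.043])
side yel (np.int64(230), [0.3622, 0.0339, 0.0436]) (np.int64(228), [0.3622, 0.0339, 0.0433], [0.345, 0.011, 0.03], [0.38, 0.049, 0.053])
side off (np.int64(183), [0.5534, 0.1698, 0.0252]) (np.int64(182), [0.5534, 0.1698, 0.0251], [0.543, 0.146, 0.022], [0.565, 0.191, 0.029])
side rail (np.int64(1011), [0.4986, 0.0988, 0.0782]) (np.int64(1015), [0.498, 0.099, 0.0783], [0.334, 0.089, 0.073], [0.673, 0.108, 0.083])
side post (np.int64(127), [0.5228, -0.2819, 0.0941]) (np.int64(121), [0.4629, -0.2085, 0.0946], [0.431, -0.229, 0.085], [0.497, -0.192, 0.1])
side bowl (np.int64(0), None) (np.int64(167), [0.4679, -0.0108, 0.0453], [0.451, -0.031, 0.04], [0.485, 0.007, 0.052])
top ti
[... 241 characters left out ...]
3, 0.025], [0.815, 0.003, 0.045])
top yel (np.int64(159), [0.3585, 0.0299, 0.0466]) (np.int64(159), [0.3586, 0.03, 0.0466], [0.342, 0.013, 0.033], [0.375, 0.047, 0.056])
top off (np.int64(172), [0.5485, 0.1739, 0.026]) (np.int64(168), [0.5484, 0.1738, 0.0263], [0.537, 0.147, 0.019], [0.562, 0.198, 0.031])
top rail (np.int64(737), [0.4944, 0.098, 0.0795]) (np.int64(746), [0.4957, 0.0978, 0.0796], [0.33, 0.087, 0.073], [0.668, 0.11, 0.086])
top post (np.int64(161), [0.5188, -0.2846, 0.0961]) (np.int64(135), [0.4631, -0.2126, 0.097], [0.43, -0.231, 0.086], [0.492, -0.195, 0.103])
top bowl (np.int64(0), None) (np.int64(154), [0.4647, -0.0127, 0.0466], [0.447, -0.04, 0.04], [0.496, 0.003, 0.056])
```

View pics/t17.png

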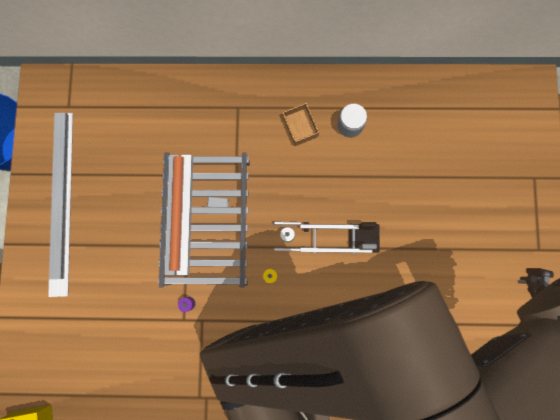

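View pics/s17.png

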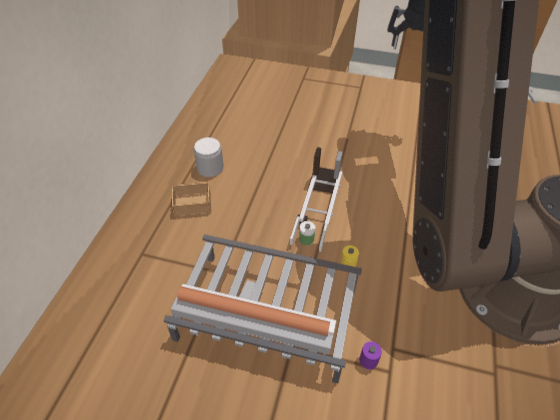

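The pictures show the bowl standing upright and free between the open jaws: top (287,233), side (306,232). The reacher is upright, the bystanders haven't moved, and about 80 mm of bench is clear. I'm handing in.

```bash
python3 -c "
from station import r
print(r.finish_job())"
```

```text
the job is handed in; nothing more can be done
None
```

The bowl is out from under the rack, and the job was handed in at about 24 s of the 67 s allowed.

**What I did:** I took the reacher by post and trigger and turned it square to the rack. I slid the open jaws around the green bowl and squeezed in small steps until it was caught against the right jaw. I then drew it out about 166 mm and let the trigger out. I moved the reacher about 6 mm sideways so neither jaw touches the bowl, then lifted the arm clear.

**Last checks:**
- **Distance:** the bowl stands upright with about 80 mm of bare bench between it and the rack's front edge (65 mm asked).
- **Bowl and reacher:** both jaws are clear of the bowl, and the reacher stands upright on its foot.
- **Other things:** the rack, offcut, tin, screw box and yellow look-alike are where they were to within about 1 mm. I checked the purple one only by eye; it looks unmoved.

**Less certain:**
- **Squeeze on the glass:** I could not measure it directly. I worked it out as about 8–9 N from the trigger travel after the bowl stopped moving, and the 24 N grip limit points to the same figure.
- **Camera agreement:** the two cameras disagreed by about 3–4 mm on the bowl's position. That is small against the 15 mm margin on the distance.

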